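Charge and pair the conference microphones

TASK

Drop each microphone lying on the desk, right way up, into a charging pocket of its own size in the dock, and turn the speaker, standing on the desk in front of the hub, so that its dark window points straight at the hub's eye. Once all that is so, push the pairing pin fully home in the opening on top of the hub, then put it back fully home in its stand, with the microphones still in their pockets and the speaker still facing the eye. Leave the other things on the desk alone.

Things in the scene. Friction and masses are not known exactly. Their poses are not given: they have to be found in the camera images.
- dock: grey charging dock, a flat block 136 mm (its x) by 200 mm (its y), 30 mm high, fixed. Origin at the centre of its underside. Five round pockets in its top, 14 mm deep: three wide (54 mm) for the 48 mm microphones at x = -36, y = -62, 0, +62 mm; two narrow (38 mm) for the 32 mm microphones at x = +36, y = -35, +35 mm
- wide0 (a point): centre of the mouth of wide pocket 0 of the dock, 30 mm above the desk; pocket 54 mm across, 14 mm deep
- wide1 (a point): centre of the mouth of wide pocket 1 of the dock, 30 mm above the desk; pocket 54 mm across, 14 mm deep
- wide2 (a point): centre of the mouth of wide pocket 2 of the dock, 30 mm above the desk; pocket 54 mm across, 14 mm deep
- narrow0 (a point): centre of the mouth of narrow pocket 0 of the dock, 30 mm above the desk; pocket 38 mm across, 14 mm deep
- narrow1 (a point): centre of the mouth of narrow pocket 1 of the dock, 30 mm above the desk; pocket 38 mm across, 14 mm deep
- mic0: large table microphone: a flat aluminium puck 48 mm across, 26 mm high, about 90 g, standing flat on the desk. Origin at the centre of its underside, z up through its top. May be absent
- mic1: large table microphone: a flat aluminium puck 48 mm across, 26 mm high, about 90 g, standing flat on the desk. Origin at the centre of its underside, z up through its top. May be absent
- mic2: large table microphone: a flat aluminium puck 48 mm across, 26 mm high, about 90 g, standing flat on the desk. Origin at the centre of its underside, z up through its top. May be absent
- clip0: small table microphone: a flat aluminium puck 32 mm across, 26 mm high, about 45 g, standing flat on the desk. Origin at the centre of its underside, z up through its top. May be absent
- clip1: small table microphone: a flat aluminium puck 32 mm across, 26 mm high, about 45 g, standing flat on the desk. Origin at the centre of its underside, z up through its top. May be absent
- hub: white conference hub, a box 100 mm (its x) by 130 mm (its y), 50 mm high, fixed to the desk. Origin at the centre of its underside; its front, with the eye, looks along its -x
- hub_eye (a point): the hub's eye: a round lens in a dark panel in the middle of the hub's front face, 28 mm above the desk
- hub_opening (a point): centre of the mouth of the pairing opening, the only hole in the hub's flat top, 50 mm above the desk; 10.5 mm across, 30 mm deep, straight down
- speaker: loose upright grey cylindrical speaker, 60 mm across, 90 mm high, about 350 g, its base weighted, standing in front of the hub's eye. Origin at the centre of its underside, z up. Its dark window is a strip 18 mm wide down its +x side, carried on over the rim as a dark bar from the middle of the top towards that side
- pin: pairing pin, upright in its stand: a steel shaft 8 mm thick, 26 mm long, with a bevelled tip, under a round dark grip 16 mm thick, 40 mm long, whose lower end is a shoulder that rests on the rim of the opening when the pin is fully home. 40 g. Origin at the lower tip, z up along the pin
- stand: the pin's wooden stand, a block 60 x 60 mm, 30 mm high, fixed to the desk, with one hole in the middle of its top. Origin at the centre of its underside
- stand_opening (a point): centre of the mouth of the stand's hole, 30 mm above the desk; 11 mm across, 28 mm deep
- tape: bystander: a clear ring of adhesive tape, 48 mm across, 18 mm high, lying flat; origin at the centre of its underside
- mug: bystander: a white mug, 80 mm across, 85 mm high, handle at its +y side; origin at the centre of its underside
- stapler: bystander: a black stapler 130 mm long, 34 mm wide, 42 mm high; origin at the centre of its underside
- notes: bystander: a pad of paper notes 74 x 74 x 14 mm; origin at the centre of its underside
- calculator: bystander: a grey desk calculator 145 x 80 x 16 mm; origin at the centre of its underside
There are look-alikes about, which are no part of the job. What is shaped like the mic2 but blue is not meant.

How it is judged:
By the outcome, as a careful person would: the job done as asked, in the order asked, and still so for the second after the job is handed in, with the robot touching nothing.
Of mic0, mic1, mic2, clip0, clip1 only 3 to 5 are there at a start; the rules pass over those that are not, and their reading is None.
At some moment in a run one of mic0, mic1, mic2, clip0, clip1, speaker may be knocked a few centimetres aside while the robot is not near it.
It also fails if it takes over 210 s, if anything falls off the work surface, if the arm or the gripper's body presses on something with over 40 N, if the wrist force passes 120 N, or if a joint passes its speed limit or range.

ROBOT

A 6-joint arm with a two-finger parallel gripper is mounted at the origin on the work surface. World frame = base frame: x ahead of the robot, y to its left, z up, the work surface at z = 0. Lengths are in m, angles in rad, forces in N, time in s.
With the tool pointing down it reaches from about 0.375 to 0.975 m from the base axis. Payload 3.8 kg.
Tool frame: the origin (TCP) lies at the very end of the fingers, on their centre line; the grasp point (between the pads) lies 19 mm behind it; z points along the fingers, y is the line along which they close (so a half turn about z gives the same grasp; the last joint's range is limited). The gripper opens to 88 mm and grips with 3 to 60 N. Pads are 18 mm wide; open, the fingers measure 123 mm over their backs; the gripper's body (75 mm by 187 mm) begins 45 mm behind the grasp point.
Start: joints at [-1.346, 0.264, 1.604, -0, 1.274, -0.037], TCP at [0.175, -0.652, 0.2] pointing down, gripper open.
Joint ranges: [-2.63, 2.63], [-0.94, 2.18], [0.31, 2.57], [-1.31, 4.45], [0, 2.66], [-2.55, 2.55]. Speed limits (rad/s): [2.57, 2.57, 3.14, 3.14, 3.14, 3.14].

INTERFACE

Orientations are given as a unit quaternion [x, y, z, w].
In Python, from cell import ctrl gives the robot as it stands.
- The arm moves only by the tool apply_moves, never from a script. Its argument "series" is a list that holds one entry, the list of rows, each a list of 5 numbers: the finger opening in m, from 0 to 0.0881, then the shift along the tool's x, y, z in m, then the turn about the tool's z in rad. A call has exactly 10 rows; each row shifts and turns the commanded pose from where the row before left it, along the tool's axes as they then stand; what a row does not reach is not made up. A row lasts 1/8 s, in which the tool goes at most 62.5 mm and 10.7 degrees, less where a joint would pass 70% of its speed; a pose out of reach is approached as far as the arm can. A call is refused whole if a number of a shift passes 0.0625 or a number of a turn 0.188, either way. A call with a gripper value outside its range is refused whole. The fingers move at their own pace and stop on an object; "newtons" is the grip in N (left out, the last holds). Time passes only in rows, so rows that do not move let the fingers close, or fill a call up. It gives the time, the measured TCP pose, the force, the opening and the grip force at its end, in the units of the state.
- ctrl.state(): the state, without advancing time (a new reading comes with each control period).
- ctrl.grab_frame(name): name is "side" or "top" or "wrist"; returns the picture (480x640x3 uint8, blue, green, red); there is no depth.
- ctrl.get_calibration(name): a dict with "K" (3x3 intrinsics, pixels), "position" and "rotation" of the camera in the world. Camera axes: x right, y up, looking along -z (the intrinsics and any distortion apply to the point x, -y, -z); pixel columns grow to the right and rows downward; lengths in m; the calibration is good to about 2 mm. A picture is of the moment at which its call begins: read the wrist's pose just before it. get_calibration takes no time and is no camera call; for the wrist camera it gives the pose at the moment of the call.
- ctrl.hand_in(): hands the job in; it is judged then, once.
Trained networks look in the newest picture that a camera, given by its name, has taken for a name from the list of things; names that differ only in an ending like _2 or _b are one class to them, and where a whole thing is asked for, a point or a joint stands for the part that bears it (a point fixed in the world has none). Each returns a list of dicts, best first, with "score" (0 to 1); they miss things now and then, are a little off and sometimes report something else, mostly with a low value. They report only what shows in the picture. A call takes as long as a camera call. They do not tell look-alikes from the thing itself.
- ctrl.recognise(name, camera): "position" ([column, row] in pixels, amid what is visible of it).
The state is a dict: "clock": time; "qpos": joint angles; "qvel": joint speeds; "tau": joint torques, N m; "tcp_pos": TCP position; "tool_rot": TCP orientation; "wrist_force": force on the tool from outside, world axes, zero at the start; "ft_torque": the same for the moment, N m; "grip_width": finger opening in m; "gripper_force": force on a finger pad.
Only numpy, scipy, OpenCV 4.12 (cv2) and the standard library are available. Lean on these libraries where they do the work, as an engineer would, in place of code of your own. Each camera call takes 0.05 s, during which the arm holds its last target. There are 200 camera calls.

## Working session

There is one attempt and no reset: what is moved stays moved. The work goes in short steps, Python scripts to look and compute and a tool call to move; the robot and the scene stay as the last step left them, time stands still between calls to the robot, and variables do not carry over. Pictures are saved under pics/ and viewed, at most 14 in all, crops included, and the job is handed in when it is done.

Besides the shell and the picture viewer there is one more tool, called after "Call:" by a JSON object that holds its "api" and its "payload". apply_moves: Moves the arm, as the interface text tells. Its arguments: {"type":"object","properties":{"series":{"type":"array"},"newtons":{"type":"number"}},"required":["series"]}

```bash
ls; mkdir -p pics; cat > h.py <<'E'
import numpy as np, cv2
from cell import ctrl
def cal(n):
    c=ctrl.get_calibration(n); return np.array(c["K"]),np.array(c["position"]),np.array(c["rotation"]),c
def ray(n,px,c=None):
    K,p,R,d=c or cal(n)
    dist=np.array(d.get("distortion",np.zeros(5)),float)
    u=cv2.undistortPoints(np.array([[px]],float),K,dist)[0,0]
    return p,R@np.array([u[0],-u[1],-1.0])
def at(n,px,z,c=None):
    p,d=ray(n,px,c); return p+d*(z-p[2])/d[2]
def proj(n,X,c=None):
    K,p,R,d=c or cal(n)
    q=R.T@(np.array(X)-p); q=np.array([q[0],-q[1],-q[2]])
    dist=np.array(d.get("distortion",np.zeros(5)),float)
    return cv2.projectPoints(q.reshape(1,3),np.zeros(3),np.zeros(3),K,dist)[0][0,0]
def tri(rs):
    A=np.zeros((3,3));b=np.zeros(3)
    for p,d in rs:
        d=d/np.linalg.norm(d);M=np.eye(3)-np.outer(d,d);A+=M;b+=M@p
    X=np.linalg.solve(A,b)
    return X,[float(np.linalg.norm(np.cross(X-p,d/np.linalg.norm(d)))) for p,d in rs]
E
cat > a.py <<'E'
from h import *
np.set_printoptions(precision=3,suppress=True)
for n in ("top","side","wrist"):
    im=ctrl.grab_frame(n); cv2.imwrite(f"pics/{n}0.png",im); c=cal(n); print(n,c[3])
    if n!="wrist":
        for t in "dock mic0 clip0 hub hub_eye hub_opening speaker pin stand stand_opening wide0 narrow0 tape mug".split():
            print(t,[(np.round(r["position"]).astype(int).tolist(),round(r["score"],2)) for r in ctrl.recognise(t,n)])
print(ctrl.state())
E
python3 a.py
```

```text
pics
top {'K': array([[587.403,   0.   , 324.836],
       [  0.   , 587.403, 245.22 ],
       [  0.   ,   0.   ,   1.   ]]), 'position': array([ 0.352, -0.03 ,  1.461]), 'rotation': array([ 0.061, -0.058, -0.702,  0.708])}
dock [([181, 284], 0.89)]
mic0 [([275, 310], 0.86), ([273, 221], 0.84), ([309, 278], 0.75), ([237, 200], 0.49)]
clip0 [([362, 270], 0.61)]
hub []
hub_eye [([438, 266], 0.74), ([335, 224], 0.73), ([233, 200], 0.52), ([279, 311], 0.25)]
hub_opening [([440, 269], 0.77)]
speaker [([429, 329], 0.85)]
pin []
stand [([334, 223], 0.58)]
stand_opening [([273, 168], 0.5)]
wide0 [([180, 288], 0.9)]
narrow0 [([180, 282], 0.72)]
tape [([310, 318], 0.68), ([267, 255], 0.56)]
mug [([273, 168], 0.61)]
side {'K': array([[447.414,   0.   , 315.292],
       [  0.   , 447.414, 230.242],
       [  0.   ,   0.   ,   1.   ]]), 'position': array([ 0.487, -0.764,  0.545]), 'rotation': array([ 0.485, -0.038, -0.057,  0.872])}
dock [([261, 186], 0.85)]
mic0 [([281, 254], 0.92), ([294, 223], 0.7), ([336, 225], 0.68), ([259, 188], 0.18)]
clip0 [([292, 295], 0.73), ([243, 287], 0.65), ([311, 37
[... 494 characters left out ...]
([312, 372], 0.54)]
mug []
wrist {'K': array([[415.716,   0.   , 327.047],
       [  0.   , 415.716, 241.029],
       [  0.   ,   0.   ,   1.   ]]), 'position': array([ 0.241, -0.634,  0.385]), 'rotation': array([-0.107,  0.082, -0.603,  0.786])}
{'clock': 1.55, 'qpos': array([-1.346,  0.264,  1.604,  0.   ,  1.274, -0.037]), 'qvel': array([0.   , 0.   , 0.   , 0.001, 0.001, 0.001]), 'tau': array([ -0.001, -50.205, -35.724,   0.073,   0.019,   0.   ]), 'tcp_pos': array([ 0.175, -0.652,  0.2  ]), 'tool_rot': array([0.991, 0.131, 0.   , 0.   ]), 'wrist_force': array([-0.191,  0.011,  0.418]), 'ft_torque': array([-0.012,  0.02 , -0.022]), 'gripper_force': 0.0, 'grip_width': 0.08786018734267059}
```

```bash
sed -i 's/np.array(c\["rotation"\]),c/Rotation.from_quat(c["rotation"]).as_matrix(),c/; 1a from scipy.spatial.transform import Rotation' h.py
python3 -c "
import cv2
a=cv2.imread('pics/top0.png')[130:370,130:450];cv2.imwrite('pics/top0c.png',cv2.resize(a,(800,600),interpolation=cv2.INTER_CUBIC))
a=cv2.imread('pics/side0.png')[150:420,140:500];cv2.imwrite('pics/side0c.png',cv2.resize(a,(800,600),interpolation=cv2.INTER_CUBIC))"
```

```text
(no output)
```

View pics/top0c.png

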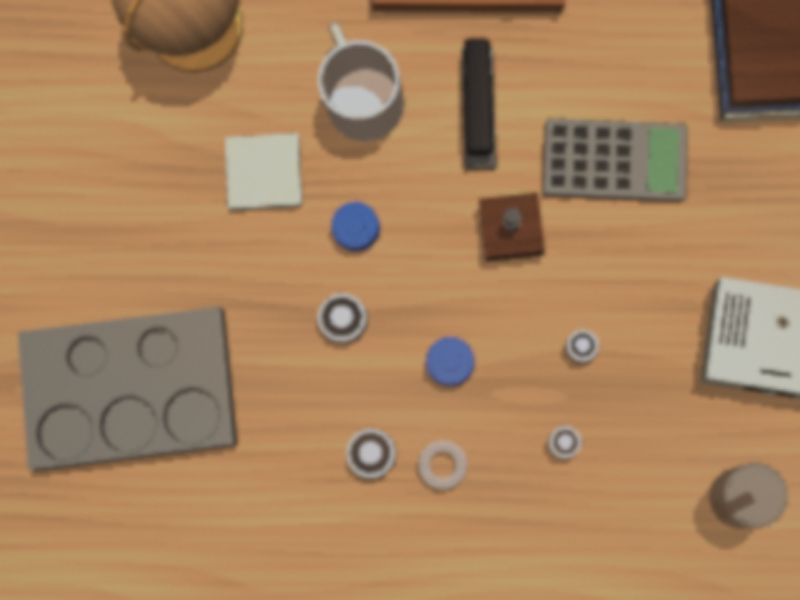

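View pics/side0c.png

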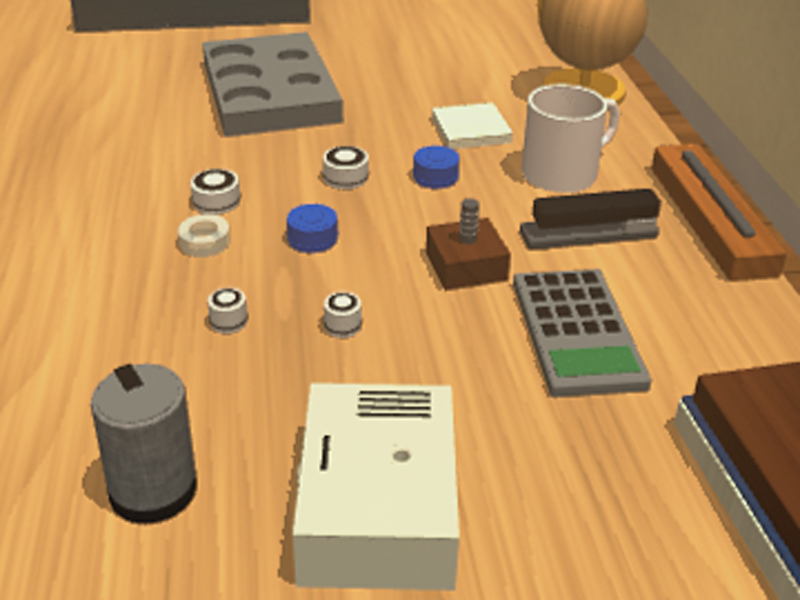

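Top crop: aluminium large mics at (342,318) and (370,453), small ones at (582,346) and (565,442). The two blue pucks at (355,226) and (450,361), and the tape at (442,465), are not meant. The speaker is at (750,497), its bar pointing left-down, the hub's hole at (782,322), the pin at (511,218).

```bash
cat > b.py <<'E'
from h import *
np.set_printoptions(precision=4,suppress=True)
T=lambda X,Y:(130+X/2.5,130+Y/2.5); S=lambda X,Y:(140+X*.45,150+Y*.45)
P={"micA":((342,317),(346,155)),"micB":((370,453),(216,180)),"clipA":((582,345),(343,300)),"clipB":((565,441),(227,297)),
"hole":((782,322),(401,456)),"pintop":((513,213),(470,203)),"stand_c1":((478,198),(428,229)),"stand_c2":((537,194),(487,219)),
"spk_top":((758,490),(139,393)),"w0":((65,432),(245,94)),"w1":((129,423),(239,72)),"w2":((192,416),(232,49)),"n0":((88,355),(304,78)),"n1":((157,346),(293,53)),
"dockc1":((20,330),(342,98)),"dockc2":((222,309),(308,33)),"dockc3":((235,444),(204,41)),"hubc1":((719,279),(451,386)),"hubc2":((707,380),(311,383))}
for k,(t,s) in P.items():
    X,e=tri([ray("top",T(*t)),ray("side",S(*s))]); print(k,X,np.round(e,4))
E
python3 b.py
```

```text
micA [0.5685 0.1205 0.0238] [0.0015 0.0015]
micB [0.4352 0.0901 0.0218] [0.0019 0.0019]
clipA [ 0.5423 -0.117   0.0244] [0.0013 0.0013]
clipB [ 0.4474 -0.1002  0.0236] [0.0009 0.0009]
hole [ 0.5628 -0.3103  0.0459] [0.0005 0.0005]
pintop [ 0.6637 -0.0476  0.0665] [0.0004 0.0004]
stand_c1 [ 0.6606 -0.0122  0.0226] [0.0278 0.0278]
stand_c2 [ 0.6786 -0.0704  0.0647] [0.005 0.005]
spk_top [ 0.3978 -0.2757  0.0892] [0.0007 0.0007]
w0 [ 0.461   0.409  -0.0453] [0.0051 0.0051]
w1 [0.4613 0.3256 0.0267] [0.0011 0.0011]
w2 [0.4603 0.251  0.0907] [0.0021 0.0021]
n0 [ 0.5368  0.3805 -0.0127] [0.0053 0.0053]
n1 [0.5288 0.2931 0.0634] [0.0026 0.0026]
dockc1 [ 0.5835  0.4778 -0.0951] [0.0155 0.0155]
dockc2 [0.5497 0.2213 0.1197] [0.0094 0.0094]
dockc3 [0.4332 0.2044 0.1219] [0.0016 0.0016]
hubc1 [ 0.6063 -0.25    0.0456] [0.002 0.002]
hubc2 [ 0.5071 -0.2362  0.0471] [0.0022 0.0022]
```

Call:
{"api": "apply_moves", "payload": {"series": [[[0.07,0,0,0,-0.187],[0.07,0,0,0,-0.187],[0.07,0,0,0,-0.187],[0.07,0,0,0,-0.187],[0.07,0,0,0,-0.187],[0.07,0,0,0,-0.187],[0.07,0,0,0,-0.187],[0.07,0.046,0.025,0,0],[0.07,0.046,0.025,0,0],[0.07,0.046,0.025,0,0]]], "newtons": 20}}

```text
clock: 2.8
tcp_pos: [0.2502, -0.5128, 0.1999]
tool_rot: [0.707, 0.707, 0.0, 0.0]
wrist_force: [0.3, -0.3, -0.1]
grip_width: 0.0702
gripper_force: 0.0
```

Call:
{"api": "apply_moves", "payload": {"series": [[[0.07,0.046,0.025,0,0],[0.07,0.046,0.025,0,0],[0.07,0.046,0.025,0,0],[0.07,0.046,0.025,0,0],[0.07,0.046,0.025,0,0],[0.07,0.046,0.025,0,0],[0.07,0.046,0.025,0,0],[0.07,0.046,0.025,0,0],[0.07,0.046,0.025,-0.03,0],[0.07,0,0,0,0]]]}}

```text
clock: 4.05
tcp_pos: [0.4776, -0.0976, 0.2327]
tool_rot: [0.705, 0.709, 0.002, 0.002]
wrist_force: [0.1, 0.1, -0.6]
grip_width: 0.07
gripper_force: 0.0
```

```bash
cat > c.py <<'E'
from h import *
import sys
np.set_printoptions(precision=4,suppress=True)
tag=sys.argv[1]
s=ctrl.state(); c=cal("wrist"); im=ctrl.grab_frame("wrist"); cv2.imwrite(f"pics/{tag}.png",im)
import pickle; pickle.dump(c,open(f"pics/{tag}.pkl","wb"))
print(s["clock"],s["tcp_pos"],s["tool_rot"],c[1]-s["tcp_pos"])
for n,z in (("mic0",.026),("clip0",.026),("speaker",.09),("pin",.07),("hub_opening",.05),("stand_opening",.03),("wide0",.03),("narrow0",.03)):
    print(n,[(np.round(r["position"]).tolist(),round(r["score"],2),at("wrist",r["position"],z,c)[:2].round(3).tolist()) for r in ctrl.recognise(n,"wrist")])
E
python3 c.py w1
```

```text
4.05 [ 0.4776 -0.0976  0.2327] [0.7053 0.709  0.0017 0.0021] [-0.0011  0.0681  0.1846]
mic0 [([279.0, 5.0], 0.88, [0.437, 0.069]), ([380.0, 79.0], 0.68, [0.525, 0.011])]
clip0 [([297.0, 200.0], 0.96, [0.45, -0.097]), ([390.0, 220.0], 0.73, [0.539, -0.116])]
speaker [([246.0, 400.0], 0.79, [0.406, -0.27])]
pin [([539.0, 150.0], 0.61, [0.652, -0.047])]
hub_opening [([386.0, 412.0], 0.97, [0.541, -0.314])]
stand_opening [([517.0, 140.0], 0.72, [0.65, -0.04]), ([277.0, 6.0], 0.23, [0.435, 0.067])]
wide0 []
narrow0 []
```

View pics/w1.png

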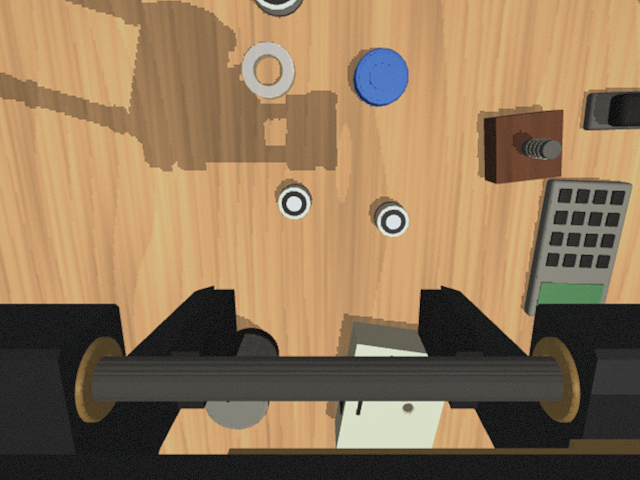

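```bash
cat >> h.py <<'E'
def blob(im,px,r=9,thr=190):
    x,y=int(round(px[0])),int(round(px[1])); y0=max(y-r,0);x0=max(x-r,0)
    g=cv2.cvtColor(im,cv2.COLOR_BGR2GRAY)[y0:y+r+1,x0:x+r+1]
    t,m=cv2.threshold(g,0,255,cv2.THRESH_OTSU)
    n,l,s,c=cv2.connectedComponentsWithStats(m)
    k=min(range(1,n),key=lambda i:np.hypot(*(c[i]-[x-x0,y-y0])))
    return c[k]+[x0,y0],s[k,4]
E
cat > d.py <<'E'
from h import *
import pickle
np.set_printoptions(precision=4,suppress=True)
cw=pickle.load(open("pics/w1.pkl","rb")); W=cv2.imread("pics/w1.png");T=cv2.imread("pics/top0.png");S=cv2.imread("pics/side0.png")
for n,t,s,w in (("clipA",(362.8,268),(294.4,285),(393,221)),("clipB",(356,306.4),(242.2,283.6),(294,203)),("micA",(266.8,256.8),(295.7,219.8),None),("micB",(278,311.2),(237.2,231),None)):
    (a,na)=blob(T,t,4);(b,nb)=blob(S,s,4)
    print(n,a,na,b,nb,"tri",tri([ray("top",a),ray("side",b)])[0], "top@26",at("top",a,.026)[:2],"side@26",at("side",b,.026)[:2])
    if w:
        (d,nd)=blob(W,w,8);print("  wrist",d,nd,at("wrist",d,.026,cw)[:2],"tri w+s",tri([ray("wrist",d,cw),ray("side",b)])[0])
E
python3 d.py
```

```text
clipA [362.6  267.44] 25 [293.7188 285.1562] 32 tri [ 0.5424 -0.1165  0.024 ] top@26 [ 0.5421 -0.1164] side@26 [ 0.5423 -0.119 ]
  wrist [393.0437 221.6776] 183 [ 0.5421 -0.1174] tri w+s [ 0.5423 -0.1177  0.0249]
clipB [355.76 306.32] 25 [241.4286 282.9714] 35 tri [ 0.4468 -0.0996  0.025 ] top@26 [ 0.4465 -0.0995] side@26 [ 0.4471 -0.1008]
  wrist [293.6736 203.4041] 193 [ 0.4465 -0.1001] tri w+s [ 0.4468 -0.1002  0.0255]
micA [266.2778 256.2778] 54 [295.2667 219.5   ] 30 tri [0.5687 0.1218 0.0239] top@26 [0.5679 0.1215] side@26 [0.5688 0.1184]
micB [277.6727 310.5636] 55 [236.3333 230.1111] 36 tri [0.4351 0.0906 0.0241] top@26 [0.4346 0.0904] side@26 [0.4356 0.0876]
```

Call:
{"api": "apply_moves", "payload": {"series": [[[0.07,-0.0026,-0.031,0.03,0],[0.07,0,0,0.04,0],[0.07,0,0,0.04,0],[0.07,0,0,0.04,0],[0.07,0,0,0.04,0],[0.07,0,0,0.018,0],[0.07,0,0,0.012,0],[0.02,0,0,0,0],[0.02,0,0,0,0],[0.02,0,0,0,0]]], "newtons": 20}}

```text
clock: 5.75
tcp_pos: [0.4447, -0.1029, 0.011]
tool_rot: [0.707, 0.707, 0.001, 0.001]
wrist_force: [0.3, -0.6, -0.0]
grip_width: 0.0421
gripper_force: 0.0
```

Call:
{"api": "apply_moves", "payload": {"series": [[[0.02,0.0027,0.002,0,0],[0.02,0,0,0,0],[0.02,0,0,0,0],[0.02,0,0,0,0],[0.02,0,0,-0.04,0],[0.02,0,0,-0.06,0],[0.02,0,0,-0.06,0],[0.02,0.05,0.008,-0.03,0],[0.02,0.05,0.008,0,0],[0.02,0.05,0.008,0,0]]]}}

```text
clock: 7.0
tcp_pos: [0.4703, 0.0514, 0.2009]
tool_rot: [0.707, 0.707, 0.001, 0.001]
wrist_force: [1.0, -0.3, 0.1]
grip_width: 0.0201
gripper_force: 0.0
```

Call:
{"api": "apply_moves", "payload": {"series": [[[0.02,0.05,0.008,0,0],[0.02,0.05,0.008,0,0],[0.02,0.05,0.008,0,0],[0.02,0.02,0.008,0,0],[0.02,0,0,0,0],[0.02,0,0,0,0],[0.02,0,0,0,0],[0.02,0,0,0,0],[0.02,0,0,0,0],[0.02,0,0,0,0]]]}}

```text
clock: 8.25
tcp_pos: [0.5018, 0.2199, 0.2]
tool_rot: [0.707, 0.707, 0.0, 0.0]
wrist_force: [-1.0, -0.4, -0.9]
grip_width: 0.02
gripper_force: 0.0
```

```bash
python3 c.py w2
```

```text
8.25 [0.5018 0.2199 0.2   ] [0.7072 0.707  0.0001 0.0001] [0.0002 0.068  0.1847]
mic0 [([489.0, 300.0], 0.81, [0.652, 0.133]), ([408.0, 292.0], 0.63, [0.576, 0.14]), ([350.0, 412.0], 0.6, [0.525, 0.011]), ([321.0, 93.0], 0.35, [0.496, 0.314])]
clip0 [([615.0, 321.0], 0.27, [0.773, 0.111])]
speaker []
pin []
hub_opening []
stand_opening []
wide0 [([321.0, 96.0], 0.67, [0.496, 0.312])]
narrow0 [([321.0, 93.0], 0.75, [0.497, 0.314])]
```

View pics/w2.png

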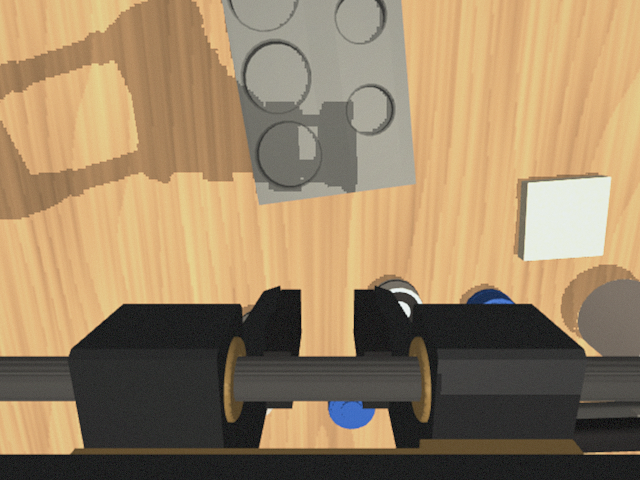

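The fingers are empty. The dock pockets show at (289,153), (277,76), (370,109) and (360,19). I'll check where the small mics are.

```bash
cat > e.py <<'E'
from h import *
import pickle
np.set_printoptions(precision=4,suppress=True)
im=ctrl.grab_frame("top"); cv2.imwrite("pics/top1.png",im)
a=im[200:360,250:450]; 
im2=ctrl.grab_frame("side"); cv2.imwrite("pics/side1.png",im2); b=im2[170:330,190:390]
cv2.imwrite("pics/ts1.png",np.vstack([cv2.resize(a,(640,300)) if 0 else cv2.resize(a,(375,300),interpolation=2),cv2.resize(b,(375,300),interpolation=2)]))
cw=pickle.load(open("pics/w2.pkl","rb"))
for p in ((289,153),(277,76),(370,109),(360,19)): print(at("wrist",p,.03,cw))
for p in ((65,432),(129,423),(192,416),(88,355),(157,346)): print("top",at("top",(130+p[0]/2.5,130+p[1]/2.5),.03))
for n in ("clip0","mic0"): 
  for cn in ("top","side"):
    ctrl.grab_frame(cn) if 0 else None
    print(n,cn,[(np.round(r["position"]).tolist(),round(r["score"],2),at(cn,r["position"],.026)[:2]) for r in ctrl.recognise(n,cn)])
E
python3 e.py
```

```text
[0.4696 0.2669 0.03  ]
[0.4615 0.3271 0.03  ]
[0.5364 0.302  0.03  ]
[0.5268 0.3682 0.03  ]
top [0.4507 0.3866 0.03  ]
top [0.4599 0.3247 0.03  ]
top [0.4673 0.2636 0.03  ]
top [0.5263 0.3683 0.03  ]
top [0.5357 0.3009 0.03  ]
clip0 top [([354.0, 310.0], 0.72, array([ 0.4388, -0.0943])), ([299.0, 323.0], 0.55, array([0.4044, 0.037 ]))]
clip0 side [([295.0, 293.0], 0.66, array([ 0.5418, -0.1407])), ([243.0, 288.0], 0.55, array([ 0.4496, -0.1173]))]
mic0 top [([266.0, 256.0], 0.79, array([0.5691, 0.1228])), ([273.0, 219.0], 0.67, array([0.663 , 0.1082])), ([276.0, 312.0], 0.61, array([0.4318, 0.0954])), ([310.0, 276.0], 0.56, array([0.5211, 0.0136]))]
mic0 side [([296.0, 225.0], 0.93, array([0.5682, 0.0938])), ([280.0, 253.0], 0.88, array([ 0.5249, -0.013 ])), ([336.0, 225.0], 0.71, array([0.6577, 0.0828])), ([236.0, 236.0], 0.64, array([0.4356, 0.0629]))]
```

View pics/ts1.png

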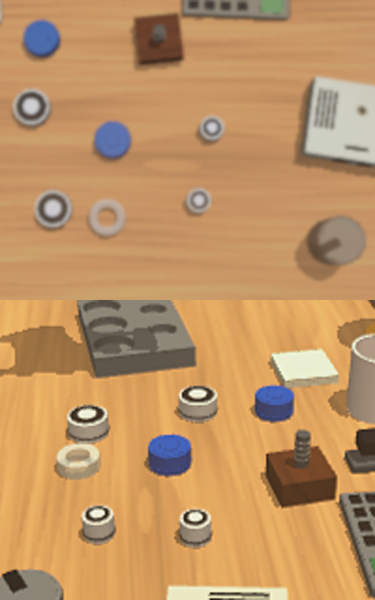

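```bash
python3 - <<'E'
from h import *
np.set_printoptions(precision=4,suppress=True)
T=cv2.imread("pics/top1.png");S=cv2.imread("pics/side1.png")
for t,s in (((250+211*.533,200+127*.533),(190+195*.533,170+217*.533)),((250+198*.533,200+200*.533),(190+98*.533,170+214*.533))):
    a,na=blob(T,t,4);b,nb=blob(S,s,4);print(a,na,b,nb,tri([ray("top",a),ray("side",b)])[0],at("top",a,.026)[:2],at("side",b,.026)[:2])
E
```

```text
[362.5 267.5] 24 [293.7188 285.1562] 32 [ 0.5424 -0.1163  0.0238] [ 0.542  -0.1161] [ 0.5423 -0.119 ]
[355.76 306.32] 25 [241.4286 282.9714] 35 [ 0.4468 -0.0996  0.025 ] [ 0.4465 -0.0995] [ 0.4471 -0.1008]
```

Call:
{"api": "apply_moves", "payload": {"series": [[[0.07,-0.0497,0.0334,0,0],[0.07,-0.0497,0.0334,0.03,0],[0.07,0,0,0.04,0],[0.07,0,0,0.04,0],[0.07,0,0,0.04,0],[0.07,0,0,0.03,0],[0.07,0,0,0.016,0],[0.07,0,0,0,0],[0.07,0,0,0,0],[0.03,0,0,0,0]]], "newtons": 40}}

```text
clock: 10.25
tcp_pos: [0.5678, 0.1243, 0.0076]
tool_rot: [0.707, 0.707, 0.001, 0.001]
wrist_force: [0.5, 0.4, -0.2]
grip_width: 0.0622
gripper_force: 0.0
```

Call:
{"api": "apply_moves", "payload": {"series": [[[0.03,0,0,0,0],[0.03,0,0,0,0],[0.03,0,0,0,0],[0.03,0,0,0,0],[0.03,0,0,0,0],[0.03,0,0,0,0],[0.03,0,0,0,0],[0.03,0,0,0,0],[0.03,0,0,0,0],[0.03,0,0,0,0]]]}}

```text
clock: 11.5
tcp_pos: [0.5663, 0.124, 0.0059]
tool_rot: [0.707, 0.707, -0.0, -0.0]
wrist_force: [-0.9, -0.2, -0.2]
grip_width: 0.0298
gripper_force: 0.0
```

```bash
python3 - <<'E'
from h import *
s=ctrl.state();print(s)
a=ctrl.grab_frame("wrist");b=ctrl.grab_frame("side");cv2.imwrite("pics/side2.png",b)
cv2.imwrite("pics/ws2.png",np.hstack([cv2.resize(a,(400,300)),cv2.resize(b[130:310,200:440],(400,300))]))
cv2.imwrite("pics/w3.png",a)
E
```

```text
{'clock': 11.5, 'qpos': array([1.72683724e-01, 2.79528176e-01, 1.97539658e+00, 2.25815068e-06,
       8.86670767e-01, 1.72639101e-01]), 'qvel': array([-6.35908527e-05,  6.20256105e-04, -1.10515713e-04,  3.83917428e-04,
        2.17133514e-03,  3.90082961e-04]), 'tau': array([-9.83832324e-04, -4.42384708e+01, -2.89270824e+01,  6.06239727e-02,
        2.06991295e-03,  4.36814037e-05]), 'tcp_pos': array([0.56627173, 0.12404623, 0.00593097]), 'tool_rot': array([ 7.07091509e-01,  7.07122053e-01, -6.70613237e-07, -1.54102347e-06]), 'wrist_force': array([-0.90706501, -0.17939748, -0.19498572]), 'ft_torque': array([-0.0347978 , -0.07884827,  0.00885464]), 'gripper_force': 0.0, 'grip_width': 0.02981828096911267}
```

View pics/ws2.png

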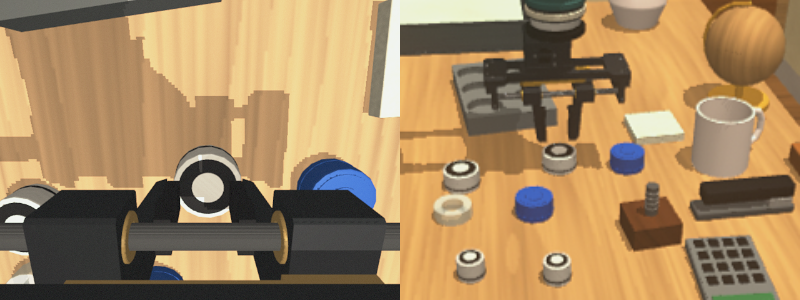

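```bash
python3 - <<'E'
from h import *
np.set_printoptions(precision=4,suppress=True)
s=ctrl.state();t=s["tcp_pos"]
print("tcp in wrist",proj("wrist",t),"tips",proj("wrist",t+[.015,0,0]),proj("wrist",t-[.015,0,0]),proj("wrist",t+[0,0,.1]))
print("tcp in side",proj("side",t),proj("side",t+[.015,0,0]),proj("side",t-[.015,0,0]),"puck",proj("side",[.5685,.1205,.026]))
for u in ((284.6,212),(304.4,212)):
  for z in (0.006,.03,.05,.07): print(u,z,at("side",u,z))
a=cv2.imread("pics/side2.png")[160:270,250:350];cv2.imwrite("pics/s2c.png",cv2.resize(a,(540,594),interpolation=2))
E
```

```text
tcp in wrist [327.0673 276.4716] tips [358.8726 276.5084] [295.2698 276.4349] [326.3377 421.184 ]
tcp in side [294.0591 225.7991] [300.4723 225.407 ] [287.6231 226.1926] puck [295.0639 219.0436]
(284.6, 212) 0.006 [0.5496 0.1916 0.006 ]
(284.6, 212) 0.03 [0.5468 0.1491 0.03  ]
(284.6, 212) 0.05 [0.5445 0.1136 0.05  ]
(284.6, 212) 0.07 [0.5422 0.0781 0.07  ]
(304.4, 212) 0.006 [0.5977 0.186  0.006 ]
(304.4, 212) 0.03 [0.5928 0.1437 0.03  ]
(304.4, 212) 0.05 [0.5887 0.1084 0.05  ]
(304.4, 212) 0.07 [0.5846 0.0731 0.07  ]
```

View pics/s2c.png

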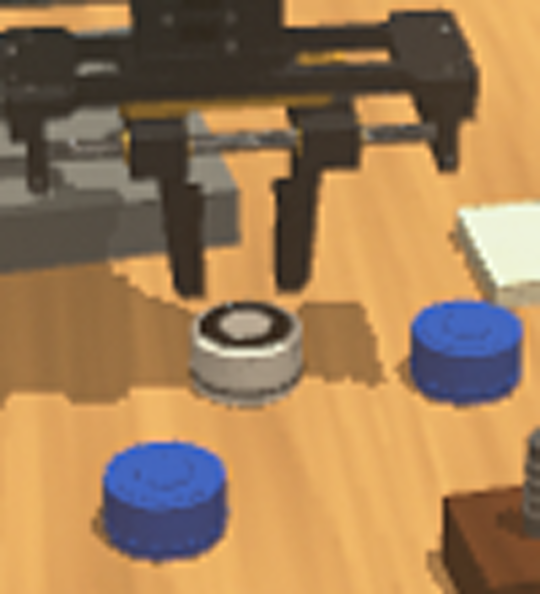

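The fingers closed to 30 mm over a 48 mm puck without touching it, so the real tips are about 30–40 mm above the reported TCP. Going down 20 mm with the fingers open is safe. After that I'll measure the tip height.

Call:
{"api": "apply_moves", "payload": {"series": [[[0.07,0,0,0,0],[0.07,0,0,0,0],[0.07,0,0,0,0],[0.07,0,0,0,0],[0.07,0,0,0,0],[0.07,0,0,0,0],[0.07,-0.0035,0.002,0.005,0],[0.07,0,0,0.01,0],[0.07,0,0,0.005,0],[0.07,0,0,0,0]]]}}

```text
clock: 12.85
tcp_pos: [0.5673, 0.1204, -0.0152]
tool_rot: [0.707, 0.707, -0.001, -0.001]
wrist_force: [-0.4, 0.4, 0.6]
grip_width: 0.0702
gripper_force: 0.0
```

```bash
python3 - <<'E'
from h import *
np.set_printoptions(precision=4,suppress=True)
a=ctrl.grab_frame("wrist");b=ctrl.grab_frame("side")
t=ctrl.state()["tcp_pos"];print(t)
for h in (0,.02,.03,.04,.05): print(h,"wrist",proj("wrist",t+[.035,.009,h]),"side",proj("side",t+[.035,-.009,h]),proj("side",t+[-.035,-.009,h]))
cv2.imwrite("pics/ws4.png",np.hstack([cv2.resize(a[200:400,200:450],(400,320)),cv2.resize(b[150:270,220:370],(400,320),interpolation=2)]))
E
```

```text
[ 0.5681  0.1205 -0.0143]
0 wrist [402.16   258.3906] side [310.4136 234.9944] [280.4532 236.9106]
0.02 wrist [410.3655 272.9331] side [310.4648 227.6878] [280.1979 229.5626]
0.03 wrist [415.1888 281.4814] side [310.4908 223.9785] [280.0683 225.8318]
0.04 wrist [420.6119 291.0928] side [310.5171 220.2312] [279.9374 222.0624]
0.05 wrist [426.7543 301.9788] side [310.5436 216.4452] [279.8051 218.2538]
```

View pics/ws4.png

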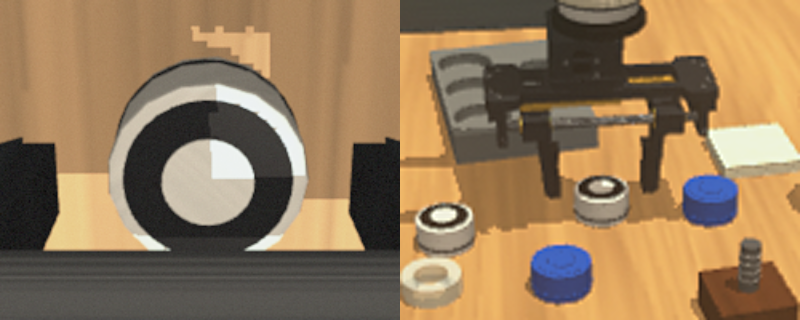

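Both views put the finger tips 38 mm above the reported TCP (wrist px (419,289), side px (314,221)), so tip z = TCP z + 0.038. I'll go down another 16 mm and grip.

Call:
{"api": "apply_moves", "payload": {"series": [[[0.07,0,0,0.006,0],[0.07,0,0,0.006,0],[0.07,0,0,0.004,0],[0.07,0,0,0,0],[0.04,0,0,0,0],[0.04,0,0,0,0],[0.04,0,0,0,0],[0.04,0,0,0,0],[0.04,0,0,0,0],[0.04,0,0,0,0]]], "newtons": 30}}

```text
clock: 14.2
tcp_pos: [0.5685, 0.1206, -0.0298]
tool_rot: [0.707, 0.707, 0.0, 0.0]
wrist_force: [-1.2, -0.1, 1.7]
grip_width: 0.047
gripper_force: 30.0
```

```bash
python3 - <<'E'
from h import *
import pickle
np.set_printoptions(precision=4,suppress=True)
cw=pickle.load(open("pics/w2.pkl","rb"));W=cv2.imread("pics/w2.png")
M=np.array([[-36,-62],[-36,0],[36,-35],[36,35],[-36,62]])/1e3
def fit(A,B):
    a=A-A.mean(0);b=B-B.mean(0);th=np.arctan2((a[:,0]*b[:,1]-a[:,1]*b[:,0]).sum(),(a*b).sum());R=np.array([[np.cos(th),-np.sin(th)],[np.sin(th),np.cos(th)]])
    t=B.mean(0)-R@A.mean(0);return th,t,(M@R.T+t),np.linalg.norm(A@R.T+t-B,axis=1)
B=np.array([at("wrist",p,.03,cw)[:2] for p in ((289,153.5),(277,77),(370,109),(360,19))])
T=np.array([at("top",(130+x/2.5,130+y/2.5),.03)[:2] for x,y in ((192,416),(129,423),(157,346),(88,355),(65,432))])
print(fit(M[:4],B));print(fit(M,T))
E
```

```text
(np.float64(0.12993590430776913), array([0.4966, 0.3311]), array([[0.4689, 0.265 ],
       [0.4609, 0.3264],
       [0.5368, 0.3011],
       [0.5277, 0.3705],
       [0.4528, 0.3879]]), array([0.0016, 0.0006, 0.001 , 0.0024]))
(np.float64(0.134863958263711), array([0.4951, 0.3298]), array([[0.4678, 0.2635],
       [0.4594, 0.325 ],
       [0.5355, 0.3   ],
       [0.5261, 0.3693],
       [0.4511, 0.3864]]), array([0.0005, 0.0006, 0.001 , 0.001 , 0.0005]))
```

Call:
{"api": "apply_moves", "payload": {"series": [[[0.04,0,0,-0.04,0],[0.04,0,0,-0.05,0],[0.04,0.0444,-0.0194,0,0],[0.04,0.0444,-0.0194,0,0],[0.04,0.0444,-0.0194,0,0],[0.04,0.0444,-0.0194,0,0],[0.04,0.0444,-0.0194,0,0],[0.04,0.0444,-0.0194,0,0],[0.04,0,0,0,0],[0.04,0,0,0,0]]]}}

```text
clock: 15.45
tcp_pos: [0.4514, 0.3864, 0.0594]
tool_rot: [0.707, 0.707, -0.001, 0.0]
wrist_force: [0.4, -0.5, -1.2]
grip_width: 0.0474
gripper_force: 30.0
```

Call:
{"api": "apply_moves", "payload": {"series": [[[0.04,0,0,0.02,0],[0.04,0,0,0.02,0],[0.04,0,0,0.01,0],[0.04,0,0,0,0],[0.04,0,0,0,0],[0.04,0,0,0,0],[0.04,0,0,0,0],[0.04,0,0,0,0],[0.04,0,0,0,0],[0.04,0,0,0,0]]]}}

```text
clock: 16.7
tcp_pos: [0.4518, 0.3869, 0.0099]
tool_rot: [0.707, 0.707, -0.0, -0.0]
wrist_force: [0.5, -0.9, -1.2]
grip_width: 0.0472
gripper_force: 30.0
```

```bash
python3 - <<'E'
from h import *
np.set_printoptions(precision=4,suppress=True)
a=ctrl.grab_frame("wrist"); t=ctrl.state()["tcp_pos"];print(t,proj("wrist",[.452,.3872,.03]),proj("wrist",[t[0],t[1],t[2]+.056]))
cv2.imwrite("pics/w5.png",cv2.resize(a[160:400,180:480],(600,480)))
E
```

```text
[0.4518 0.3869 0.0099] [327.3868 292.2712] [326.8036 333.362 ]
```

View pics/w5.png

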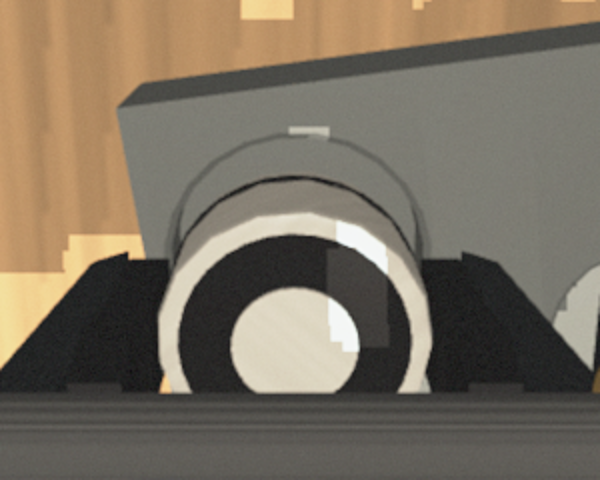

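The pocket ring is at px x 266–394 with its top at row 227, within 1 mm of the prediction. I'll lower and release.

Call:
{"api": "apply_moves", "payload": {"series": [[[0.04,0,0.001,0.006,0],[0.04,0,0,0.005,0],[0.04,0,0,0.004,0],[0.04,0,0,0,0],[0.04,0,0,0,0],[0.06,0,0,0,0],[0.06,0,0,0,0],[0.06,0,0,0,0],[0.06,0,0,-0.03,0],[0.06,0,0,-0.04,0]]]}}

```text
clock: 18.0
tcp_pos: [0.4517, 0.386, 0.0643]
tool_rot: [0.707, 0.707, -0.002, -0.0]
wrist_force: [0.2, 0.4, -0.2]
grip_width: 0.0596
gripper_force: 0.0
```

```bash
python3 - <<'E'
from h import *
np.set_printoptions(precision=4,suppress=True)
a=ctrl.grab_frame("wrist"); c=cal("wrist");t=ctrl.state()["tcp_pos"];print(t,proj("wrist",[.452,.3872,.042]))
b,n=blob(a,proj("wrist",[.453,.3872,.042],c),22);print(b,n,at("wrist",b,.042,c))
E
```

```text
[0.4556 0.3891 0.0714] [320.1807 261.2687]
[327.9228 259.3353] 1205 [0.4562 0.3883 0.042 ]
```

Call:
{"api": "apply_moves", "payload": {"series": [[[0.07,-0.0496,-0.003,0,0],[0.07,-0.0496,-0.003,0,0],[0.07,-0.0496,-0.003,0,0],[0.07,-0.0496,-0.003,0,0],[0.07,-0.0496,-0.003,0,0],[0.07,-0.0496,-0.003,0,0],[0.07,0,0,0.04,0],[0.07,0,0,0.02,0],[0.07,0,0,0,0],[0.07,0,0,0,0]]]}}

```text
clock: 19.3
tcp_pos: [0.4357, 0.0896, 0.0057]
tool_rot: [0.707, 0.707, 0.001, 0.0]
wrist_force: [0.1, 0.6, 0.3]
grip_width: 0.0698
gripper_force: 0.0
```

```bash
cat > f.py <<'E'
from h import *
import sys
np.set_printoptions(precision=4,suppress=True)
x,y,z,r=map(float,sys.argv[1:5])
c=cal("wrist");s=ctrl.state();a=ctrl.grab_frame("wrist");p=proj("wrist",[x,y,z],c)
b,n=blob(a,p,int(r));print(s["clock"],s["tcp_pos"],p,b,n,at("wrist",b,z,c))
E
python3 f.py .4348 .0896 .026 16
```

```text
19.3 [0.4357 0.0896 0.0057] [325.0216 292.9649] [330.0688 279.9812] 160 [0.4369 0.0955 0.026 ]
```

Call:
{"api": "apply_moves", "payload": {"series": [[[0.07,0,-0.001,0.02,0],[0.07,0,0,0.01,0],[0.07,0,0,0.006,0],[0.07,0,0,0,0],[0.04,0,0,0,0],[0.04,0,0,0,0],[0.04,0,0,0,0],[0.04,0,0,0,0],[0.04,0,0,0,0],[0.04,0,0,0,0]]]}}

```text
clock: 20.6
tcp_pos: [0.4343, 0.0894, -0.0307]
tool_rot: [0.707, 0.707, 0.0, 0.0]
wrist_force: [0.2, -0.3, 4.1]
grip_width: 0.0474
gripper_force: 30.0
```

Call:
{"api": "apply_moves", "payload": {"series": [[[0.04,0,0,-0.04,0],[0.04,0,0,-0.05,0],[0.04,0.0438,0.0087,0,0],[0.04,0.0438,0.0087,0,0],[0.04,0.0438,0.0087,0,0],[0.04,0.0438,0.0087,0,0],[0.04,0,0,0.03,0],[0.04,0,0,0.02,0],[0.04,0,0,0,0],[0.04,0,0,0,0]]]}}

```text
clock: 21.85
tcp_pos: [0.4687, 0.2645, 0.0091]
tool_rot: [0.707, 0.707, -0.0, -0.0]
wrist_force: [0.3, -0.7, -0.3]
grip_width: 0.0474
gripper_force: 30.0
```

Call:
{"api": "apply_moves", "payload": {"series": [[[0.04,0,0,0.003,0],[0.04,0,0,0.004,0],[0.04,0,0,0.004,0],[0.04,0,0,0.003,0],[0.04,0,0,0,0],[0.04,0,0,0,0],[0.04,0,0,0,0],[0.04,0,0,0,0],[0.04,0,0,0,0],[0.04,0,0,0,0]]]}}

```text
clock: 23.1
tcp_pos: [0.4687, 0.2645, -0.0051]
tool_rot: [0.707, 0.707, 0.0, 0.0]
wrist_force: [0.6, 0.2, -0.1]
grip_width: 0.0472
gripper_force: 30.0
```

Call:
{"api": "apply_moves", "payload": {"series": [[[0.06,0,0,0,0],[0.06,0,0,0,0],[0.06,0,0,0,0],[0.06,0,0,-0.03,0],[0.06,0,0,-0.03,0],[0.055,-0.052,-0.003,0,0],[0.055,-0.052,-0.003,0,0],[0.055,-0.052,-0.003,0,0],[0.055,-0.052,-0.003,0,0],[0.055,-0.052,-0.003,0,0]]]}}

```text
clock: 24.35
tcp_pos: [0.4536, 0.003, 0.0552]
tool_rot: [0.707, 0.707, 0.0, 0.0]
wrist_force: [1.3, -0.2, -0.4]
grip_width: 0.0551
gripper_force: 0.0
```

Call:
{"api": "apply_moves", "payload": {"series": [[[0.055,-0.052,-0.003,0,0],[0.055,-0.0527,-0.004,0,0],[0.055,0,0,0.03,0],[0.055,0,0,0.02,0],[0.055,0,0,0,0],[0.055,0,0,0,0],[0.055,0,0,0,0],[0.055,0,0,0,0],[0.055,0,0,0,0],[0.055,0,0,0,0]]]}}

```text
clock: 25.6
tcp_pos: [0.4468, -0.1001, 0.0051]
tool_rot: [0.707, 0.707, 0.0, 0.0]
wrist_force: [0.6, -0.8, -0.3]
grip_width: 0.055
gripper_force: 0.0
```

```bash
python3 - <<'E'
from h import *
np.set_printoptions(precision=4,suppress=True)
s=ctrl.state();a=ctrl.grab_frame("wrist");print(s["tcp_pos"],proj("wrist",[.4467,-.1002,.026]))
b=ctrl.grab_frame("top")
cv2.imwrite("pics/wt6.png",np.hstack([cv2.resize(a[200:400,220:440],(400,364)),cv2.resize(b[230:330,120:230],(400,364),interpolation=2)]))
E
```

```text
[ 0.4468 -0.1001  0.0051] [326.9556 293.8243]
```

View pics/wt6.png

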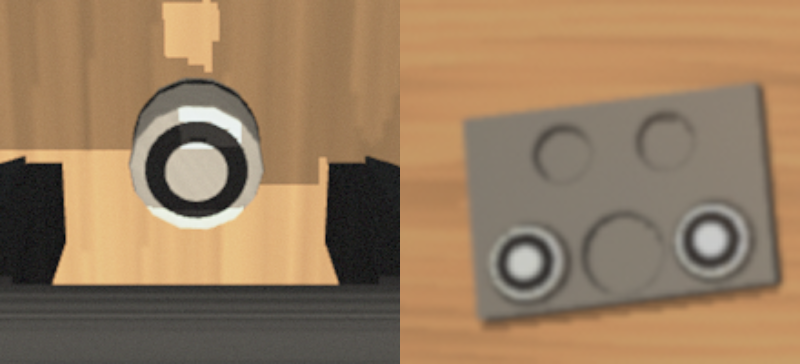

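Both large mics sit in their pockets (right half), and the small mic is centred between the fingers at (328,295). I'll grip it.

Call:
{"api": "apply_moves", "payload": {"series": [[[0.055,0,0,0.02,0],[0.055,0,0,0.01,0],[0.055,0,0,0.005,0],[0.055,0,0,0,0],[0.025,0,0,0,0],[0.025,0,0,0,0],[0.025,0,0,0,0],[0.025,0,0,0,0],[0.025,0,0,0,0],[0.025,0,0,0,0]]]}}

```text
clock: 26.95
tcp_pos: [0.4471, -0.1003, -0.0297]
tool_rot: [0.707, 0.707, 0.0, 0.0]
wrist_force: [-0.4, 0.7, 5.5]
grip_width: 0.0308
gripper_force: 30.0
```

Call:
{"api": "apply_moves", "payload": {"series": [[[0.025,0,0,-0.04,0],[0.025,0,0,-0.05,0],[0.025,0.0522,0.009,0,0],[0.025,0.0522,0.009,0,0],[0.025,0.0522,0.009,0,0],[0.025,0.0522,0.009,0,0],[0.025,0.0522,0.009,0,0],[0.025,0.0522,0.009,0,0],[0.025,0.0522,0.009,0,0],[0.025,0.0522,0.009,0,0]]]}}

```text
clock: 28.2
tcp_pos: [0.5182, 0.3189, 0.0591]
tool_rot: [0.707, 0.707, -0.001, -0.0]
wrist_force: [0.9, 0.7, -0.4]
grip_width: 0.0313
gripper_force: 30.0
```

Call:
{"api": "apply_moves", "payload": {"series": [[[0.025,0.0525,0.0087,0,0],[0.025,0,0,0.03,0],[0.025,0,0,0.02,0],[0.025,0,0,0,0],[0.025,0,0,0.004,0],[0.025,0,0,0.003,0],[0.025,0,0,0.004,0],[0.025,0,0,0.003,0],[0.025,0,0,0,0],[0.025,0,0,0,0]]]}}

```text
clock: 29.45
tcp_pos: [0.5274, 0.37, -0.004]
tool_rot: [0.707, 0.707, 0.0, 0.0]
wrist_force: [0.1, -0.3, -0.8]
grip_width: 0.0308
gripper_force: 30.0
```

Call:
{"api": "apply_moves", "payload": {"series": [[[0.045,0,0,0,0],[0.045,0,0,0,0],[0.045,0,0,-0.02,0],[0.045,0,0,-0.04,0],[0.055,-0.0541,0.0016,0,0],[0.055,-0.0541,0.0016,0,0],[0.055,-0.0541,0.0016,0,0],[0.055,-0.0541,0.0016,0,0],[0.055,-0.0541,0.0016,0,0],[0.055,-0.0541,0.0016,0,0]]]}}

```text
clock: 30.7
tcp_pos: [0.5379, 0.0437, 0.0579]
tool_rot: [0.707, 0.707, 0.001, 0.001]
wrist_force: [-0.7, -0.5, 0.1]
grip_width: 0.0552
gripper_force: 0.0
```

Call:
{"api": "apply_moves", "payload": {"series": [[[0.055,-0.0541,0.0016,0,0],[0.055,-0.0541,0.0016,0,0],[0.055,-0.0543,0.002,0,0],[0.055,0,0,0.03,0],[0.055,0,0,0.02,0],[0.055,0,0,0,0],[0.055,0,0,0,0],[0.055,0,0,0,0],[0.055,0,0,0,0],[0.055,0,0,0,0]]]}}

```text
clock: 31.95
tcp_pos: [0.5425, -0.1171, 0.0064]
tool_rot: [0.707, 0.707, 0.0, 0.0]
wrist_force: [-0.2, 0.6, -0.5]
grip_width: 0.0549
gripper_force: 0.0
```

```bash
python3 f.py .5422 -.1172 .026 10; python3 - <<'E'
from h import *
np.set_printoptions(precision=4,suppress=True)
ctrl.grab_frame("top")
for n in ("clip0","mic0","speaker"): print(n,[(np.round(r["position"]).tolist(),round(r["score"],2),at("top",r["position"],.026)[:2]) for r in ctrl.recognise(n,"top")])
E
```

```text
31.95 [ 0.5425 -0.1171  0.0064] [326.3122 292.6575] [327.2176 292.1806] 216 [ 0.5426 -0.117   0.026 ]
clip0 [([164.0, 274.0], 0.49, array([0.5205, 0.3733]))]
mic0 [([271.0, 221.0], 0.79, array([0.6576, 0.1123])), ([207.0, 294.0], 0.65, array([0.4742, 0.2642])), ([308.0, 277.0], 0.58, array([0.5178, 0.017 ])), ([155.0, 301.0], 0.56, array([0.4553, 0.3905]))]
speaker [([431.0, 329.0], 0.88, array([ 0.3939, -0.2824])), ([304.0, 323.0], 0.71, array([0.4061, 0.0257])), ([164.0, 274.0], 0.28, array([0.5225, 0.3732]))]
```

Call:
{"api": "apply_moves", "payload": {"series": [[[0.055,0,0,0.02,0],[0.055,0,0,0.01,0],[0.055,0,0,0.006,0],[0.055,0,0,0,0],[0.025,0,0,0,0],[0.025,0,0,0,0],[0.025,0,0,0,0],[0.025,0,0,0,0],[0.025,0,0,0,0],[0.025,0,0,0,0]]]}}

```text
clock: 33.45
tcp_pos: [0.5426, -0.1173, -0.0296]
tool_rot: [0.707, 0.707, 0.0, 0.0]
wrist_force: [-0.5, 0.1, 4.4]
grip_width: 0.0316
gripper_force: 30.0
```

Call:
{"api": "apply_moves", "payload": {"series": [[[0.025,0,0,-0.04,0],[0.025,0,0,-0.05,0],[0.025,0.0522,-0.0007,0,0],[0.025,0.0522,-0.0007,0,0],[0.025,0.0522,-0.0007,0,0],[0.025,0.0522,-0.0007,0,0],[0.025,0.0522,-0.0007,0,0],[0.025,0.0522,-0.0007,0,0],[0.025,0.0522,-0.0007,0,0],[0.025,0.0524,-0.0007,0,0]]]}}

```text
clock: 34.7
tcp_pos: [0.5358, 0.3021, 0.0592]
tool_rot: [0.707, 0.707, -0.0, -0.0]
wrist_force: [0.4, 0.1, 0.7]
grip_width: 0.0311
gripper_force: 30.0
```

Call:
{"api": "apply_moves", "payload": {"series": [[[0.025,0,0,0,0],[0.025,0,0,0.03,0],[0.025,0,0,0.02,0],[0.025,0,0,0,0],[0.025,0,0,0.004,0],[0.025,0,0,0.003,0],[0.025,0,0,0.004,0],[0.025,0,0,0.003,0],[0.025,0,0,0,0],[0.025,0,0,0,0]]]}}

```text
clock: 35.95
tcp_pos: [0.5366, 0.3007, -0.004]
tool_rot: [0.707, 0.707, 0.0, 0.0]
wrist_force: [0.6, 0.2, -0.2]
grip_width: 0.0312
gripper_force: 30.0
```

Call:
{"api": "apply_moves", "payload": {"series": [[[0.045,0,0,0,0],[0.045,0,0,0,0],[0.045,0,0,-0.02,0],[0.045,0,0,-0.05,0],[0.08,0,0,-0.05,0],[0.08,-0.057,-0.0044,-0.05,0],[0.08,-0.057,-0.0044,-0.04,0],[0.08,-0.057,-0.0044,0,0],[0.08,-0.057,-0.0044,0,0],[0.08,-0.057,-0.0044,0,0]]]}}

```text
clock: 37.2
tcp_pos: [0.5159, 0.03, 0.1951]
tool_rot: [0.707, 0.707, 0.001, 0.001]
wrist_force: [-0.0, 0.3, 0.4]
grip_width: 0.0798
gripper_force: 0.0
```

Call:
{"api": "apply_moves", "payload": {"series": [[[0.08,-0.057,-0.0044,0,0],[0.08,-0.057,-0.0044,0,0],[0.08,-0.057,-0.0044,0,0],[0.08,-0.057,-0.0044,0,0],[0.08,-0.057,-0.0044,0,0],[0.08,-0.057,-0.0044,0,0],[0.08,-0.057,-0.0044,0,0],[0.08,-0.057,-0.0044,0,0],[0.08,0,0,0,0],[0.08,0,0,0,0]]]}}

```text
clock: 38.45
tcp_pos: [0.4805, -0.4242, 0.1938]
tool_rot: [0.707, 0.707, 0.0, 0.0]
wrist_force: [-0.9, 0.1, 0.5]
grip_width: 0.08
gripper_force: 0.0
```

```bash
python3 c.py w7; python3 -c "
import cv2;cv2.imwrite('pics/w7c.png',cv2.resize(cv2.imread('pics/w7.png')[0:400,100:633],(800,600)))"
```

```text
38.45 [ 0.4805 -0.4242  0.1938] [0.7074 0.7068 0.0003 0.0002] [0.0002 0.068  0.1847]
mic0 [([215.0, 24.0], 0.73, [0.394, -0.28])]
clip0 []
speaker [([214.0, 22.0], 0.89, [0.409, -0.293]), ([417.0, 71.0], 0.48, [0.539, -0.321])]
pin []
hub_opening [([417.0, 72.0], 0.78, [0.547, -0.317])]
stand_opening []
wide0 []
narrow0 []
```

View pics/w7c.png

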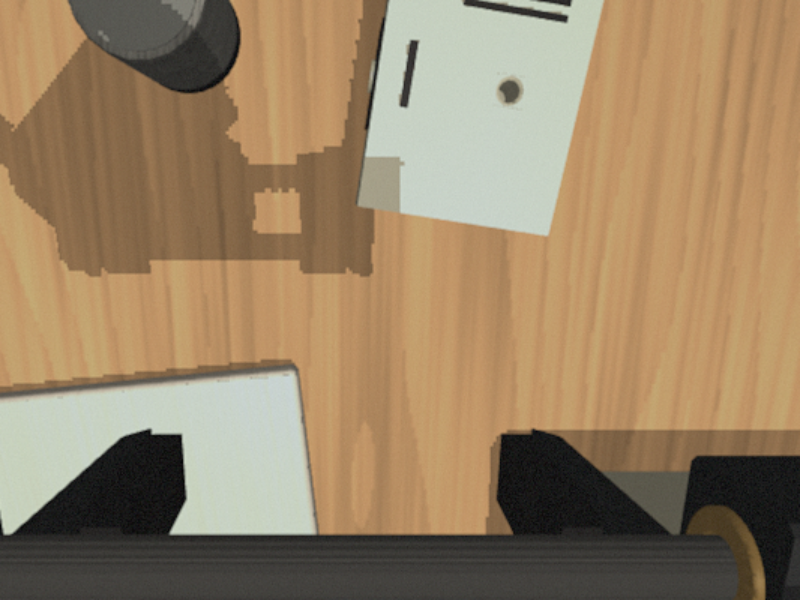

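Call:
{"api": "apply_moves", "payload": {"series": [[[0.08,0.04,-0.01,-0.01,0],[0.08,0.04,-0.01,-0.01,0],[0.08,0.03,-0.01,-0.01,0],[0.08,0,0,0,0],[0.08,0,0,0,0],[0.08,0,0,0,0],[0.08,0,0,0,0],[0.08,0,0,0,0],[0.08,0,0,0,0],[0.08,0,0,0,0]]]}}

```text
clock: 40.15
tcp_pos: [0.4506, -0.3144, 0.2228]
tool_rot: [0.707, 0.707, -0.0, -0.0]
wrist_force: [0.1, -0.8, -0.2]
grip_width: 0.0798
gripper_force: 0.0
```

```bash
python3 c.py w8; python3 -c "
import cv2;cv2.imwrite('pics/w8c.png',cv2.resize(cv2.imread('pics/w8.png')[0:375,80:580],(800,600)))"
```

```text
40.15 [ 0.4506 -0.3144  0.2228] [ 0.7071  0.7071 -0.     -0.    ] [0.0003 0.068  0.1847]
mic0 []
clip0 []
speaker [([257.0, 158.0], 0.91, [0.398, -0.269])]
pin []
hub_opening [([438.0, 194.0], 0.75, [0.546, -0.303])]
stand_opening []
wide0 [([437.0, 194.0], 0.35, [0.55, -0.305])]
narrow0 [([622.0, 58.0], 0.61, [0.698, -0.19])]
```

View pics/w8c.png

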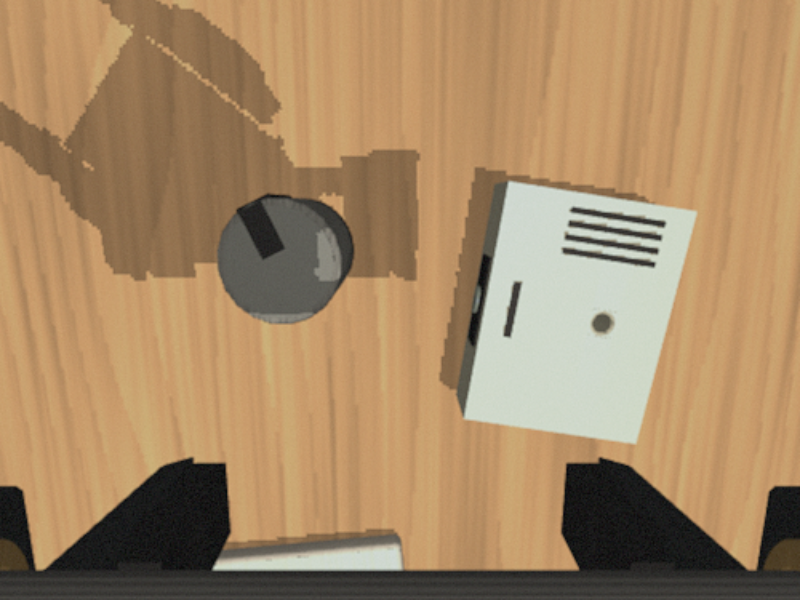

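```bash
python3 - <<'E'
from h import *
import pickle
np.set_printoptions(precision=4,suppress=True)
c=pickle.load(open("pics/w8.pkl","rb"))
W=lambda p,z:at("wrist",(80+p[0]/1.6,p[1]/1.6),z,c)
H=np.array([W(p,.05) for p in ((508,181),(696,210),(636,443),(465,418))]);print(H,H.mean(0))
v=(H[1]+H[2]-H[0]-H[3])/2;u=(H[0]+H[1]-H[2]-H[3])/2
print("lens",np.linalg.norm(v),np.linalg.norm(u),"ang",np.degrees(np.arctan2(v[1],v[0])),np.degrees(np.arctan2(-u[0],u[1])))
th=(np.arctan2(v[1],v[0])+np.arctan2(-u[0],u[1]))/2
ec=H.mean(0)[:2]-.05*np.array([np.cos(th),np.sin(th)]);print("eye from hub",ec,"eye px",W((477,299),.028))
print("hole",W((602,323),.05))
o=W((247.5,206.5),.09);i=W((273,252.5),.09);sc=W((280,258),.09);d=o-i
print("spk c",sc,"inner",i,"outer",o,np.linalg.norm(d),"bar ang",np.degrees(np.arctan2(d[1],d[0])))
# circle of top via edges
im=cv2.imread("pics/w8.png")
e=[W(p,.09)[:2] for p in ((218,258),(280,323),(247.5,206.5),(237,214),(232,300))]
A=np.array([[2*x,2*y,1] for x,y in e]);s=np.linalg.lstsq(A,np.array([x*x+y*y for x,y in e]),rcond=None)[0];print("circ",s[:2],np.sqrt(s[2]+s[0]**2+s[1]**2))
to=ec-s[:2];print("desired",np.degrees(np.arctan2(to[1],to[0])))
E
```

```text
[[ 0.5081 -0.2354  0.05  ]
 [ 0.6064 -0.2498  0.05  ]
 [ 0.5876 -0.3783  0.05  ]
 [ 0.4897 -0.3634  0.05  ]] [ 0.5479 -0.3067  0.05  ]
lens 0.09917555044878924 0.1296015699584343 ang -8.477343979904628 -8.263667259067951
eye from hub [ 0.4985 -0.2994] eye px [ 0.4969 -0.2992  0.028 ]
hole [ 0.5625 -0.3091  0.05  ]
spk c [ 0.3961 -0.2713  0.09  ] inner [ 0.3929 -0.2688  0.09  ] outer [ 0.3822 -0.2479  0.09  ] 0.023454609814205978 bar ang 117.29859653337562
circ [ 0.3953 -0.2736] 0.028753814061508332
desired -14.078877546284147
```

Speaker top centre is at crop (280,258) and its bar points to (247,207), which is 117°. The eye is at (477,299) and the required heading is about −14°. The only round hole in the hub is at (602,323). I'll grasp the speaker now.

Call:
{"api": "apply_moves", "payload": {"series": [[[0.085,0.02,-0.0273,0,0],[0.085,0.0202,-0.0273,0,0],[0.085,0,0,0.03,0],[0.085,0,0,0.04,0],[0.085,0,0,0.04,0],[0.085,0,0,0.01,0],[0.085,0,0,0,0],[0.085,0,0,0,0],[0.085,0,0,0,0],[0.085,0,0,0,0]]]}}

```text
clock: 41.85
tcp_pos: [0.3967, -0.2746, 0.1039]
tool_rot: [0.707, 0.707, 0.0, 0.001]
wrist_force: [-0.7, -1.0, 0.3]
grip_width: 0.0851
gripper_force: 0.0
```

```bash
python3 - <<'E'
from h import *
np.set_printoptions(precision=4,suppress=True)
c=cal("wrist");s=ctrl.state();a=ctrl.grab_frame("wrist");print(s["tcp_pos"],proj("wrist",[.396,-.2742,.09],c),[proj("wrist",s["tcp_pos"]+[k*.0425,0,.038],c) for k in (-1,1)])
print([(r["position"],r["score"]) for r in ctrl.recognise("speaker","wrist")])
cv2.imwrite("pics/w9.png",cv2.resize(a[100:420,120:540],(525,400)))
E
```

```text
[ 0.3967 -0.2746  0.1039] [325.7956 266.0369] [array([216.3018, 310.9095]), array([437.916 , 311.0539])]
[([324.5, 249.8], 0.71), ([552.3, 249.9], 0.5)]
```

View pics/w9.png

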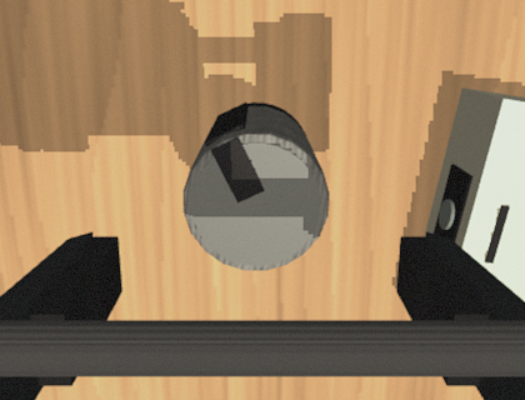

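The speaker is centred between the fingers, with its top at about (257,202). Going down to grip.

Call:
{"api": "apply_moves", "payload": {"series": [[[0.085,0.001,0,0.03,0],[0.085,0,0,0.03,0],[0.085,0,0,0.02,0],[0.085,0,0,0.007,0],[0.085,0,0,0,0],[0.05,0,0,0,0],[0.05,0,0,0,0],[0.05,0,0,0,0],[0.05,0,0,0,0],[0.05,0,0,0,0]]], "newtons": 20}}

```text
clock: 43.2
tcp_pos: [0.3963, -0.2735, 0.0166]
tool_rot: [0.707, 0.707, -0.0, 0.0]
wrist_force: [-2.5, 1.2, 5.6]
grip_width: 0.0593
gripper_force: 20.0
```

Call:
{"api": "apply_moves", "payload": {"series": [[[0.05,0,0,0,0],[0.05,0,0,0,0.1],[0.05,0,0,0,0.176],[0.05,0,0,0,0.176],[0.05,0,0,0,0.176],[0.05,0,0,0,0.176],[0.05,0,0,0,0.176],[0.05,0,0,0,0.176],[0.05,0,0,0,0.176],[0.05,0,0,0,0.1]]]}}

```text
clock: 44.45
tcp_pos: [0.3969, -0.2737, 0.0166]
tool_rot: [0.998, 0.067, 0.001, 0.001]
wrist_force: [0.7, 0.7, 4.0]
grip_width: 0.0596
gripper_force: 20.0
```

Call:
{"api": "apply_moves", "payload": {"series": [[[0.05,0,0,0,0.1],[0.05,0,0,0,0.176],[0.05,0,0,0,0.176],[0.05,0,0,0,0.176],[0.05,0,0,0,0.176],[0.05,0,0,0,0.056],[0.05,0,0,0,0],[0.05,0,0,0,0],[0.05,0,0,0,0],[0.05,0,0,0,0]]]}}

```text
clock: 45.7
tcp_pos: [0.3969, -0.274, 0.0166]
tool_rot: [0.936, -0.353, 0.001, 0.0]
wrist_force: [-0.1, -1.8, 5.3]
grip_width: 0.0593
gripper_force: 20.0
```

```bash
python3 - <<'E'
from h import *
np.set_printoptions(precision=4,suppress=True)
import pickle
c=cal("wrist");s=ctrl.state();a=ctrl.grab_frame("wrist");q=s["tool_rot"];print(s["tcp_pos"],np.degrees(2*np.arctan2(q[1],q[0])),s["qpos"])
pickle.dump(c,open("pics/w10.pkl","wb"));cv2.imwrite("pics/w10.png",a)
b=ctrl.grab_frame("top");cv2.imwrite("pics/top10.png",b)
cv2.imwrite("pics/w10c.png",np.hstack([cv2.resize(a[150:400,170:480],(372,300)),cv2.resize(b[230:370,380:500],(300,300),interpolation=2)]))
E
```

```text
[ 0.3969 -0.274   0.0166] -41.28227403310236 [-0.6557  0.0951  2.1756 -0.0004  0.8685  1.6359]
```

View pics/w10c.png

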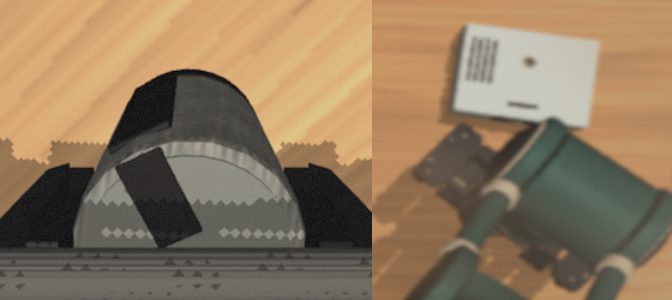

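That is the 14th and last picture: the bar runs from (137,157) to (181,239) in the crop. From here on I measure numerically only.

```bash
python3 - <<'E'
from h import *
import pickle
np.set_printoptions(precision=4,suppress=True)
c=pickle.load(open("pics/w10.pkl","rb"))
W=lambda p,z=.09:at("wrist",(170+p[0]/1.2,150+p[1]/1.2),z,c)[:2]
o1,o2,i1,i2=[W(p) for p in ((116,167),(158,148),(160,247),(202,231))]
for d in (o1-i1,o2-i2): print(np.degrees(np.arctan2(d[1],d[0])),np.linalg.norm(d))
print("across",np.degrees(np.arctan2(*(o1-o2)[::-1]))-90,np.linalg.norm(o1-o2))
m=(o1+o2)/2;c0=np.array([.3969,-.274]);print("outer mid dir from tcp",np.degrees(np.arctan2(*(m-c0)[::-1])),np.linalg.norm(m-c0))
# dark segmentation on top face
im=cv2.cvtColor(cv2.imread("pics/w10.png"),cv2.COLOR_BGR2GRAY)
for p in ((140,165),(150,190),(180,235),(210,200)): print(p,im[int(150+p[1]/1.2),int(170+p[0]/1.2)])
for c0 in ([.3969,-.274],[.396,-.2742]): print(np.degrees(np.arctan2(-.2994-c0[1],.4985-c0[0])))
E
```

```text
-15.833522697671409 0.023750393330217574
-15.41318592443076 0.02423754456566781
across -15.84139008152519 0.011199299416764924
outer mid dir from tcp -15.125209364250601 0.028069064186753236
(140, 165) 47
(150, 190) 48
(180, 235) 32
(210, 200) 129
-14.036243467926464
-13.812432967557942
```

Call:
{"api": "apply_moves", "payload": {"series": [[[0.05,0,0,0,-0.022],[0.05,0,0,0,0],[0.05,0,0,0,0],[0.085,0,0,0,0],[0.085,0,0,0,0],[0.085,0,0,0,0],[0.085,0,0,0,0],[0.085,0,0,-0.02,0],[0.085,0,0,-0.05,0],[0.085,0,0,-0.05,0]]]}}

```text
clock: 47.05
tcp_pos: [0.3954, -0.2726, 0.1365]
tool_rot: [0.94, -0.343, -0.001, -0.0]
wrist_force: [0.3, -0.4, -0.1]
grip_width: 0.0849
gripper_force: 0.0
```

Call:
{"api": "apply_moves", "payload": {"series": [[[0.07,-0.03,0,-0.05,-0.187],[0.07,-0.03,0,-0.03,-0.187],[0.07,0,0,0,-0.187],[0.07,0,0,0,-0.187],[0.07,0,0,0,-0.187],[0.07,0,0,0,-0.187],[0.07,0,0,0,-0.187],[0.07,0,0,0,-0.187],[0.07,0,0,0,-0.187],[0.07,0,0,0,-0.187]]]}}

```text
clock: 48.3
tcp_pos: [0.3467, -0.2389, 0.2157]
tool_rot: [0.832, 0.555, -0.0, -0.0]
wrist_force: [0.1, 0.3, 0.4]
grip_width: 0.07
gripper_force: 0.0
```

```bash
cat > g.py <<'E'
from h import *
np.set_printoptions(precision=4,suppress=True)
c=cal("wrist");s=ctrl.state();a=ctrl.grab_frame("wrist");q=s["tool_rot"];print(s["clock"],s["tcp_pos"],"psi",np.degrees(2*np.arctan2(q[1],q[0])))
# rectify the z=.09 plane around the speaker, 0.25 mm/px; row=-y, col=x
x0,y0,N,m=.345,-.225,400,.00025
src=np.float32([proj("wrist",[x0+i*N*m,y0-j*N*m,.09],c) for i,j in ((0,0),(1,0),(1,1),(0,1))]);print(src)
R=cv2.warpPerspective(a,cv2.getPerspectiveTransform(src,np.float32([[0,0],[N,0],[N,N],[0,N]])),(N,N))
cv2.imwrite("pics/rect.png",R);g=cv2.cvtColor(R,cv2.COLOR_BGR2GRAY)
for y in range(0,N,20): print(" ".join("%3d"%g[y+10,x+10] for x in range(0,N,16)))
E
python3 g.py
```

```text
48.3 [ 0.3467 -0.2389  0.2157] psi 67.43338414164113
[[318.3139 203.3927]
 [444.4377 151.6083]
 [484.2498 271.115 ]
 [366.0068 315.513 ]]
115 173 171 117 119 130 127 122 123 128 130 122 129 176 173 174 176 168 162 174 175 171 164 172 168
169 172 125 118 117 132 125 125  22  58  56  56  61  61  48 177 174 169 162 173 176 167 164 170 169
166 174 125 121 118 135 126  49  57  59  57  60  57  52  59  58 176 168 157 175 177 169 162 160 170
166 173 123 119 118 132  44  53  57  59  60  61  55  57  62  58  53 166 158 175 177 168 164 160 169
165 172 134 119 120 133  55  55  52 106 137 115 129 127 113 127  71 119 159 175 178 169 166 162 172
169 170 179 118 121 114  58  70 139 146 144 148 144 147 146 149 127 128 156 176 179 170 165 157 170
168 169 178 171 135 118  80 130 145 146 145 144 146 145 145 146 146 149 130 175 179 170 165 157 169
169 169 177 171 174 118 135 143 144 144 144 144 145 144 144 145 146 143 145 109 179 170 167 158 173
169 168 177 171 174 116 136 143 141 144 145 147 145 145 147 147 145 144 146 136 179 171 166 159 171
167 167 176 172 174 109 139 143 143 144 142 146 144 145  58  5
[... 337 characters left out ...]

176 168 176 170 174 173 184 149 133 141 142 141 143 142 145 140 141 139 170 167 181 173 170 161 171
176 169 178 173 173 173 186 176 173 133 137 139 143 143 143 138 142 169 168 166 181 171 171 163 162
179 167 176 174 173 172 186 175 180 173 170 171 167 153 173 169 159 170 170 166 181 173 173 164 162
176 167 175 171 172 170 185 176 181 174 167 175 174 159 170 168 160 169 169 169 182 174 170 164 159
178 169 175 171 173 171 186 176 182 175 171 175 173 159 172 170 162 169 170 168 184 174 172 167 162
179 167 175 172 172 171 183 176 181 175 171 177 174 158 173 169 162 168 171 168 183 173 172 165 160
179 171 175 173 172 170 183 176 180 175 171 160  21 100 174 170 161 168 173 169 180 173 173 165 161
```

```bash
cat >> g.py <<'E'
print("----")
b=(cv2.GaussianBlur(g,(3,3),0)<95).astype(np.uint8)
n,l,st,ce=cv2.connectedComponentsWithStats(b)
k=l[210,250] or l[205,255]
ys,xs=np.where(l==k);r=cv2.minAreaRect(np.stack([xs,ys],1).astype(np.float32));print(st[k],ce[k],r)
bx=cv2.boxPoints(r);e=[bx[1]-bx[0],bx[2]-bx[1]];d=max(e,key=lambda v:np.hypot(*v));d=d*np.sign(d[0]);ang=np.degrees(np.arctan2(-d[1],d[0]))
# sides fit: per-column centre in inner span
cols=range(xs.min()+12,xs.max()-8);mid=[ys[xs==q].mean() for q in cols];f=np.polyfit(cols,mid,1)
print("bar angle rect",ang,"midline",np.degrees(np.arctan2(-f[0],1)))
# disc: saturation-free; fit circle to boundary from top face (light+bar) lower-left side
G=cv2.cvtColor(R,cv2.COLOR_BGR2HSV)[...,1];m2=((G<40)&(g>95)).astype(np.uint8)|(l==k)
m2=cv2.morphologyEx(m2.astype(np.uint8),cv2.MORPH_CLOSE,np.ones((9,9)))
n,l2,st,ce2=cv2.connectedComponentsWithStats(m2);k2=l2[220,200];cn=max(cv2.findContours((l2==k2).astype(np.uint8),0,1)[0],key=cv2.contourArea)
(cx,cy),rad=cv2.minEnclosingCircle(cn);print("disc",st[k2],x0+cx*m,y0-cy*m,rad*m,"centroid",x0+ce2[k2][0]*m,y0-ce2[k2][1]*m,np.sqrt(st[k2][4]/np.pi)*m)
C=np.array([x0+ce2[k2][0]*m,y0-ce2[k2][1]*m]);E=np.array([.4985,-.2994]);t=E-C;print("want",np.degrees(np.arctan2(t[1],t[0])))
E
python3 g.py | sed -n '/----/,$p'
```

```text
----
[ 220  177  102   69 4586] [270.8147 210.986 ] ((270.3460693359375, 211.25860595703125), (97.25028228759766, 53.177310943603516), 11.46953010559082)
bar angle rect -11.469536 midline -14.143970489583387
disc [   90    76   233   231 41486] 0.3965453224182129 -0.27276315689086916 0.029136123657226565 centroid 0.3964962577737068 -0.27273203008243746 0.028728692036686883
want -14.651529388594971
```

```bash
cat >> g.py <<'E'
print("====")
B=(l==k)
for q in range(xs.min(),xs.max(),8): v=ys[xs==q]; print(q,v.min(),v.max(),end=" | ")
print()
cols=np.arange(246,296)
for nm,fn in (("up",np.min),("lo",np.max)):
    v=np.array([fn(ys[xs==q]) for q in cols]);f=np.polyfit(cols,v,1);r=v-np.polyval(f,cols);w=abs(r)<2;f=np.polyfit(cols[w],v[w],1);print(nm,np.degrees(np.arctan(-f[0])),w.sum())
E
python3 g.py | sed -n '/====/,$p'
```

```text
====
220 219 221 | 228 187 225 | 236 178 226 | 244 180 229 | 252 182 231 | 260 184 232 | 268 187 235 | 276 188 236 | 284 190 239 | 292 193 241 | 300 195 243 | 308 196 245 | 316 194 224 | 
up -15.135856517854014 50
lo -14.21412987763555 50
```

Speaker bar is at −14.7° against a wanted −14.0 to −14.7°, so it's facing the eye. Now the pin.

Call:
{"api": "apply_moves", "payload": {"series": [[[0.05,0,0,0,-0.13],[0.05,0,0,0,-0.13],[0.05,0,0,0,-0.13],[0.05,0.03,0.0525,0,0],[0.05,0.03,0.0525,0,0],[0.05,0.03,0.0525,0,0],[0.05,0.03,0.0525,0,0],[0.05,0.03,0.0525,0,0],[0.05,0.03,0.0525,0,0],[0.05,0,0,0,0]]]}}

```text
clock: 49.7
tcp_pos: [0.6661, -0.0598, 0.2139]
tool_rot: [0.711, 0.704, -0.0, -0.001]
wrist_force: [-0.2, -0.6, -0.2]
grip_width: 0.05
gripper_force: 0.0
```

Call:
{"api": "apply_moves", "payload": {"series": [[[0.05,0,0,0.03,0],[0.05,0,0,0.03,0],[0.05,0,0,0.03,0],[0.05,0,0,0,0],[0.05,0,0,0,0],[0.05,0,0,0,0],[0.05,0,0,0,0],[0.05,0,0,0,0],[0.05,0,0,0,0],[0.05,0,0,0,0]]]}}

```text
clock: 50.95
tcp_pos: [0.6636, -0.0622, 0.1259]
tool_rot: [0.711, 0.704, -0.0, -0.0]
wrist_force: [0.3, -0.3, 0.1]
grip_width: 0.05
gripper_force: 0.0
```

```bash
cat > p.py <<'E'
from h import *
import sys
np.set_printoptions(precision=4,suppress=True,linewidth=250)
# rectified view of plane z about (x,y): args x y z half(mm) name
x,y,z,hw=map(float,sys.argv[1:5]);m=.00025;N=int(2*hw/1000/m)
c=cal("wrist");s=ctrl.state();a=ctrl.grab_frame("wrist");q=s["tool_rot"];print(s["clock"],s["tcp_pos"],"psi",np.degrees(2*np.arctan2(q[1],q[0])))
x0,y0=x-hw/1000,y+hw/1000
src=np.float32([proj("wrist",[x0+i*N*m,y0-j*N*m,z],c) for i,j in ((0,0),(1,0),(1,1),(0,1))]);print(src.tolist())
R=cv2.warpPerspective(a,cv2.getPerspectiveTransform(src,np.float32([[0,0],[N,0],[N,N],[0,N]])),(N,N));g=cv2.cvtColor(R,cv2.COLOR_BGR2GRAY)
cv2.imwrite(f"pics/{sys.argv[5]}.png",a);np.save("pics/rect.npy",R)
st=max(N//26,1)
for Y in range(st//2,N,st): print("%7.4f "%(y0-Y*m)+" ".join("%3d"%g[Y,X] for X in range(st//2,N,st)))
print("x from",x0+st//2*m,"step",st*m)
for n in sys.argv[6:]: print(n,[(np.round(r["position"],1).tolist(),round(r["score"],2),at("wrist",r["position"],z,c)[:2]) for r in ctrl.recognise(n,"wrist")])
E
python3 p.py .6637 -.0476 .07 26 pin1 pin stand
```

```text
50.95 [ 0.6636 -0.0622  0.1259] psi 89.4306938448484
[[281.5191650390625, 176.69581604003906], [371.8916320800781, 175.86094665527344], [370.2546081542969, 261.8533935546875], [284.7981872558594, 262.5666809082031]]
-0.0226  93  94  92  89  91  74  67  68  75  71  69  68  66  66  66  66  64  69  69  70  67  63  65  68 116 136
-0.0246  94  92  89  90  90  71  70  68  68  68  68  70  68  67  66  65  66  69  68  71  68  67  68  64 101 137
-0.0266  93  91  89  91  89  71  66  72  68  70  68  67  67  65  68  65  64  65  68  68  66  64  67  68  86 137
-0.0286  90  90  89  89  90  70  68  64  69  69  67  69  69  67  63  63  65  67  64  68  67  64  66  66  75 137
-0.0306  63  62  77  76  75  76  68  65  67  70  67  72  68  66  67  63  65  66  68  66  65  66  67  67  65 135
-0.0326  67  64  62  63  62  68  68  66  68  73  69  66  61  59  70  63  66  63  68  65  68  68  65  69  64 137
-0.0346  62  65  61  62  63  67  67  70  67  69  90 113 110 109  95  65  67  67  68  69  67  63  66  64  62 133
-0.0366  67  67  64  65  61  66  66  66  68 116 108 107 107 106 124  94  65  65  68  66  68  67  68 
[... 1478 characters left out ...]
6  89  92  90  90  84  81  91  97  96  95 102 120 152 168 191 211 204 205 213 210 208 201 208 198 140
-0.0666 206 112 101 107 120 138 166 185 188 194 189 185 189 196 199 206 212 203 204 213 209 208 202 206 198 149
-0.0686 207 204 203 201 205 193 189 200 192 192 189 185 189 197 199 205 213 205 204 213 210 208 204 205 197 152
-0.0706 207 205 201 198 204 193 191 200 192 192 187 184 190 197 200 205 212 203 202 210 209 208 202 206 199 158
-0.0726 208 205 200 192 203 194 192 199 192 192 188 184 189 196 198 205 213 203 203 212 210 207 202 204 194 154
x from 0.6386999999999999 step 0.002
pin [([323.3, 215.3], 0.87, array([ 0.6615, -0.0445]))]
stand [([328.2, 197.2], 0.61, array([ 0.6645, -0.0337]))]
```

Call:
{"api": "apply_moves", "payload": {"series": [[[0.05,0.0171,-0.0008,0.02,-0.01],[0.05,0,0,0.03,0],[0.05,0,0,0.03,0],[0.05,0,0,0.03,0],[0.05,0,0,0.014,0],[0.05,0,0,0,0],[0.05,0,0,0,0],[0.05,0,0,0,0],[0.05,0,0,0,0],[0.05,0,0,0,0]]], "newtons": 25}}

```text
clock: 52.35
tcp_pos: [0.6634, -0.0453, 0.0025]
tool_rot: [0.707, 0.707, 0.0, 0.0]
wrist_force: [-0.1, 0.1, -0.2]
grip_width: 0.0503
gripper_force: 0.0
```

Call:
{"api": "apply_moves", "payload": {"series": [[[0.01,0,0,0,0],[0.01,0,0,0,0],[0.01,0,0,0,0],[0.01,0,0,0,0],[0.01,0,0,0,0],[0.01,0,0,0,0],[0.01,0,0,0,0],[0.01,0,0,0,0],[0.01,0,0,0,0],[0.01,0,0,0,0]]]}}

```text
clock: 53.6
tcp_pos: [0.663, -0.0452, 0.0019]
tool_rot: [0.707, 0.707, -0.0, -0.0]
wrist_force: [-1.4, -1.1, -0.4]
grip_width: 0.0151
gripper_force: 25.0
```

Call:
{"api": "apply_moves", "payload": {"series": [[[0.01,0,0,-0.02,0],[0.01,0,0,-0.03,0],[0.01,0,0,-0.04,0],[0.01,-0.044,-0.0167,0,0],[0.01,-0.044,-0.0167,0,0],[0.01,-0.044,-0.0167,0,0],[0.01,-0.044,-0.0167,0,0],[0.01,-0.044,-0.0167,0,0],[0.01,-0.0443,-0.0168,0,0],[0.01,0,0,0.012,0]]]}}

```text
clock: 54.85
tcp_pos: [0.5631, -0.3135, 0.0828]
tool_rot: [0.709, 0.706, 0.0, 0.002]
wrist_force: [0.7, 1.1, -0.2]
grip_width: 0.0151
gripper_force: 25.0
```

Call:
{"api": "apply_moves", "payload": {"series": [[[0.01,0,0,0.01,0],[0.01,0,0,0,0],[0.01,0,0,0,0],[0.01,0,0,0,0],[0.01,0,0,0,0],[0.01,0,0,0,0],[0.01,0,0,0,0],[0.01,0,0,0,0],[0.01,0,0,0,0],[0.01,0,0,0,0]]]}}

```text
clock: 56.1
tcp_pos: [0.5627, -0.3095, 0.0699]
tool_rot: [0.707, 0.707, -0.0, -0.0]
wrist_force: [-0.3, 0.1, 0.3]
grip_width: 0.015
gripper_force: 25.0
```

```bash
python3 p.py .5625 -.3095 .05 13 hole1 hub_opening
```

```text
56.1 [ 0.5627 -0.3095  0.0699] psi 89.99359128628289
[[301.2336120605469, 238.86953735351562], [352.2674255371094, 238.91761779785156], [351.4498596191406, 286.6544189453125], [302.02191162109375, 286.5985412597656]]
-0.2970 191 192 191 189 192 191 189 191 190 188 189 187 190 188 188 186 187 188 187 187 187 187 189 190 189 188
-0.2980 191 192 190 191 191 192 193 189 187 186 188 188 186 188 187 187 188 187 186 187 188 185 190 190 189 191
-0.2990 194 191 192 191 192 191 193 190 187 188 187 188 187 187 187 187 188 186 187 188 188 188 190 189 192 190
-0.3000 191 190 191 192 191 189 192 189 188 188 185 187 188 188 189 186 186 188 187 187 188 186 190 190 192 191
-0.3010 190 192 191 191 190 191 191 182 183 186 187 186 187 188 188 187 187 187 188 187 187 190 190 191 190 192
-0.3020 191 189 189 190 188 190 193 184 188 187 185 185 186 185 181 186 187 185 186 186 187 188 190 191 191 190
-0.3030 190 190 189 190 188 190 189 187 184 182 171 157 146 147 150 162 181 178 177 178 180 185 191 190 192 190
-0.3040 190 190 190 189 192 188 191 188 182 154 142 177 187 192 185 157 150 168 188 186 185 190 187
[... 1429 characters left out ...]
172 177 183 185 190 186 189 214 236 235
-0.3180 188 187 189 189 187 185 186 185 185 127  80  82  82  81  82  79 111 184 183 185 188 188 186 213 236 235
-0.3190 186 188 186 188 184 183 185 186 158  75  82  85  81  84  81  82  85 167 186 185 187 187 185 210 236 236
-0.3200 222 224 222 222 221 221 222 223 176  76  82  84  83  82  82  80  74 170 224 224 224 222 222 228 236 235
-0.3210 237 235 236 236 236 236 236 237 195  78  84  88  82  82  82  80  76 151 239 236 235 236 235 235 235 235
-0.3220 235 235 236 235 235 235 235 237 181  79  80  77  74  75  81  81  78 151 238 235 236 236 235 235 236 236
x from 0.5499999999999999 step 0.001
hub_opening [([299.2, 207.3], 0.96, array([ 0.5487, -0.2802]))]
```

Call:
{"api": "apply_moves", "payload": {"series": [[[0.01,0.0015,0,0.01,0],[0.01,0,0,0.008,0],[0.01,0,0,0.003,0],[0.01,0,0,0.002,0],[0.01,0,0,0.002,0],[0.01,0,0,0.002,0],[0.01,0,0,0,0],[0.01,0,0,0,0],[0.01,0,0,0,0],[0.01,0,0,0,0]]]}}

```text
clock: 57.45
tcp_pos: [0.5628, -0.308, 0.043]
tool_rot: [0.707, 0.707, 0.0, 0.0]
wrist_force: [0.0, 0.3, -1.4]
grip_width: 0.0153
gripper_force: 25.0
```

Call:
{"api": "apply_moves", "payload": {"series": [[[0.01,0,0,0.004,0],[0.01,0,0,0.004,0],[0.01,0,0,0.004,0],[0.01,0,0,0.003,0],[0.01,0,0,0.003,0],[0.01,0,0,0.0015,0],[0.01,0,0,0,0],[0.01,0,0,0,0],[0.01,0,0,0,0],[0.01,0,0,0,0]]]}}

```text
clock: 58.7
tcp_pos: [0.5628, -0.308, 0.0235]
tool_rot: [0.707, 0.707, 0.0, 0.0]
wrist_force: [0.1, -0.4, -0.8]
grip_width: 0.015
gripper_force: 25.0
```

Call:
{"api": "apply_moves", "payload": {"series": [[[0.01,0,0,0.001,0],[0.01,0,0,0,0],[0.01,0,0,0.0006,0],[0.01,0,0,0,0],[0.01,0,0,0.0004,0],[0.01,0,0,0,0],[0.01,0,0,0,0],[0.01,0,0,0,0],[0.01,0,0,0,0],[0.01,0,0,0,0]]]}}

```text
clock: 59.95
tcp_pos: [0.5629, -0.3081, 0.0217]
tool_rot: [0.707, 0.707, 0.0, 0.0]
wrist_force: [-2.8, 0.7, 5.0]
grip_width: 0.0153
gripper_force: 25.0
```

Call:
{"api": "apply_moves", "payload": {"series": [[[0.01,0,0,0.0003,0],[0.01,0,0,0,0],[0.01,0,0,0.0003,0],[0.01,0,0,0,0],[0.01,0,0,0,0],[0.01,0,0,0,0],[0.01,0,0,0,0],[0.01,0,0,0,0],[0.01,0,0,0,0],[0.01,0,0,0,0]]]}}

```text
clock: 61.2
tcp_pos: [0.5629, -0.3081, 0.0216]
tool_rot: [0.707, 0.707, 0.0, 0.0]
wrist_force: [-2.8, 1.5, 7.6]
grip_width: 0.0151
gripper_force: 25.0
```

```bash
python3 - <<'E'
from h import *
np.set_printoptions(precision=4,suppress=True)
s=ctrl.state();print(s["clock"],s["tcp_pos"],s["wrist_force"])
t=ctrl.grab_frame("top");cv2.imwrite("pics/top20.png",t)
for n in ("mic0","clip0","speaker"): print(n,[(np.round(r["position"]).tolist(),round(r["score"],2),at("top",r["position"],.042)[:2]) for r in ctrl.recognise(n,"top")])
# rings: white disc blobs at expected pocket places
for p in ((.4525,.3869,.042),(.4687,.2645,.042),(.5275,.37,.042),(.5366,.3007,.042)):
    b,n=blob(t,proj("top",p),4);print(b,n,at("top",b,.042)[:2],p)
E
```

```text
61.2 [ 0.5629 -0.3081  0.0216] [-2.8109  1.4923  7.5668]
mic0 [([273.0, 220.0], 0.83, array([0.655 , 0.1063])), ([419.0, 262.0], 0.63, array([ 0.555 , -0.2532])), ([310.0, 273.0], 0.6, array([0.5248, 0.012 ])), ([156.0, 299.0], 0.56, array([0.4587, 0.3849])), ([182.0, 283.0], 0.31, array([0.4983, 0.323 ]))]
clip0 [([161.0, 275.0], 0.68, array([0.5181, 0.3749])), ([194.0, 268.0], 0.68, array([0.5345, 0.2945])), ([181.0, 285.0], 0.68, array([0.4941, 0.325 ]))]
speaker []
[153.7551 301.2041] 49 [0.4536 0.3888] (0.4525, 0.3869, 0.042)
[205.     295.4483] 58 [0.4686 0.2656] (0.4687, 0.2645, 0.042)
[162.5 271. ] 26 [0.5272 0.3717] (0.5275, 0.37, 0.042)
[191.3636 267.3636] 22 [0.5367 0.3018] (0.5366, 0.3007, 0.042)
```

```bash
python3 - <<'E'
from h import *
np.set_printoptions(precision=4,suppress=True)
b=cv2.imread("pics/side2.png");a=ctrl.grab_frame("side");cv2.imwrite("pics/side20.png",a)
print([(r["position"],r["score"]) for r in ctrl.recognise("speaker","side")])
print(proj("side",[.3965,-.2735,.045]),proj("side",[.3965,-.2735,.09]))
# outline rows of speaker: dark/gray low saturation
S=cv2.cvtColor(a,cv2.COLOR_BGR2HSV);S0=cv2.cvtColor(b,cv2.COLOR_BGR2HSV)
for n,H in (("now",S),("before",S0)):
    m=((H[...,1]<60)&(H[...,2]<175)).astype(np.uint8);k,l,st,ce=cv2.connectedComponentsWithStats(m);q=l[350,206];print(n,st[q],ce[q])
p0=proj("side",[.3965,-.2735,.09]);g=S[...,2]
for y in range(int(p0[1])-14,int(p0[1])+14,2): print(y," ".join("%3d"%v for v in g[y,int(p0[0])-26:int(p0[0])+27:3]))
E
```

```text
[([405.4, 304.8], 0.58), ([206.3, 348.4], 0.56)]
[205.8078 347.6943] [202.1344 325.3157]
now [ 182  314   44   67 2190] [203.9521 347.3114]
before [ 181  314   47   66 2348] [204.5034 347.221 ]
311 192 197 186 179 184 181 213 242 246 251 246 186 205 174 189 181 178 185
313 193 197 183 177 183 225 242 246 243 249 239 253 249 201 214 178 178 186
315 194 195 183 177 178 249 235 163 109 112 113 112 108 155 254 247 172 183
317 195 194 181 177 252 238 123 112 114 115 114 114 114 111 112 250 248 251
319 194 193 180 205 242 161 164 161 128 111 114 114 114 114 112 195 246 250
321 194 191 183 251 163 164 164 164 164 161 111 112 113 114 114 110 250 249
323 193 188 251 200 163 164 163 163 163 164 167 147 108 111 115 113 251 249
325 193 218 247 165 163 163 164 163 163 164 111  62  61  60  50  60 197 249
327 190 251 241 164 163 163 163 162 163 165  58  62  62  63  57  52 165 250
329 231 248 195 164 163 163 163 162 163 164  83  70  62  57  58  73 137 252
331 251 246 131 163 163 163 162 163 162 163 166 168 169 164 120 121  62 255
333 250 246 160 128 163 163 163 162 162 162 163 162 162 157 175  96  52 255
335 250 246 169 170 163 162 163 162 162 162 163 162 157 149 135  99  46 237
337 251 247 251 187 151 159 163 162 162 162 163 146 147 179  90  96  45 192
```

Call:
{"api": "apply_moves", "payload": {"series": [[[0.01,0,0,-0.02,0],[0.01,0,0,-0.03,0],[0.01,0,0,-0.03,0],[0.01,0.0438,0.0167,0,0],[0.01,0.0438,0.0167,0,0],[0.01,0.0438,0.0167,0,0],[0.01,0.0438,0.0167,0,0],[0.01,0.0438,0.0167,0,0],[0.01,0.0438,0.0166,0,0],[0.01,0,0,0,0]]]}}

```text
clock: 62.75
tcp_pos: [0.664, -0.042, 0.1014]
tool_rot: [0.706, 0.709, 0.001, 0.0]
wrist_force: [0.4, -0.1, -0.5]
grip_width: 0.0152
gripper_force: 25.0
```

Call:
{"api": "apply_moves", "payload": {"series": [[[0.01,0,0,0.03,0],[0.01,0,0,0.03,0],[0.01,0,0,0,0],[0.01,0,0,0,0],[0.01,0,0,0,0],[0.01,0,0,0,0],[0.01,0,0,0,0],[0.01,0,0,0,0],[0.01,0,0,0,0],[0.01,0,0,0,0]]]}}

```text
clock: 64.0
tcp_pos: [0.6628, -0.0451, 0.0407]
tool_rot: [0.707, 0.707, -0.0, -0.0]
wrist_force: [-0.2, -0.2, -0.2]
grip_width: 0.0153
gripper_force: 25.0
```

Call:
{"api": "apply_moves", "payload": {"series": [[[0.01,0,0,0.007,0],[0.01,0,0,0.003,0],[0.01,0,0,0.002,0],[0.01,0,0,0.002,0],[0.01,0,0,0.002,0],[0.01,0,0,0.002,0],[0.01,0,0,0,0],[0.01,0,0,0,0],[0.01,0,0,0,0],[0.01,0,0,0,0]]]}}

```text
clock: 65.25
tcp_pos: [0.6629, -0.0452, 0.0229]
tool_rot: [0.707, 0.707, 0.0, 0.0]
wrist_force: [-0.1, -0.2, -0.4]
grip_width: 0.0153
gripper_force: 25.0
```

Call:
{"api": "apply_moves", "payload": {"series": [[[0.01,0,0,0.003,0],[0.01,0,0,0.004,0],[0.01,0,0,0.004,0],[0.01,0,0,0.004,0],[0.01,0,0,0.003,0],[0.01,0,0,0.001,0],[0.01,0,0,0,0],[0.01,0,0,0,0],[0.01,0,0,0,0],[0.01,0,0,0,0]]]}}

```text
clock: 66.5
tcp_pos: [0.663, -0.0452, 0.004]
tool_rot: [0.707, 0.707, 0.0, 0.0]
wrist_force: [-0.4, 0.8, -0.2]
grip_width: 0.015
gripper_force: 25.0
```

Call:
{"api": "apply_moves", "payload": {"series": [[[0.01,0,0,0.001,0],[0.01,0,0,0,0],[0.01,0,0,0.0008,0],[0.01,0,0,0,0],[0.01,0,0,0.0006,0],[0.01,0,0,0,0],[0.01,0,0,0.0004,0],[0.01,0,0,0,0],[0.01,0,0,0,0],[0.01,0,0,0,0]]]}}

```text
clock: 67.75
tcp_pos: [0.6629, -0.0452, 0.0017]
tool_rot: [0.707, 0.707, 0.0, 0.0]
wrist_force: [-2.7, 1.0, 5.2]
grip_width: 0.0148
gripper_force: 25.0
```

Home, with contact at the original height. I'll release, rise, and check everything.

Call:
{"api": "apply_moves", "payload": {"series": [[[0.04,0,0,0,0],[0.04,0,0,0,0],[0.04,0,0,0,0],[0.04,0,0,-0.02,0],[0.04,0,0,-0.04,0],[0.04,0,0,-0.05,0],[0.04,-0.015,0,-0.02,0],[0.04,0,0,0,0],[0.04,0,0,0,0],[0.04,0,0,0,0]]]}}

```text
clock: 69.0
tcp_pos: [0.6611, -0.06, 0.1282]
tool_rot: [0.707, 0.707, -0.001, -0.002]
wrist_force: [-0.6, 0.4, -0.1]
grip_width: 0.0396
gripper_force: 0.0
```

```bash
python3 p.py .6637 -.0476 .07 16 pin2 pin | tail -30; python3 - <<'E'
from h import *
np.set_printoptions(precision=4,suppress=True)
t=ctrl.grab_frame("top");b0=cv2.imread("pics/top0.png");cv2.imwrite("pics/top30.png",t)
for p in ((.4525,.3869,.042),(.4687,.2645,.042),(.5275,.37,.042),(.5366,.3007,.042)):
    b,n=blob(t,proj("top",p),4);print(b,n,at("top",b,.042)[:2],p)
a=ctrl.grab_frame("side");c=cv2.imread("pics/side20.png")
print("side spk diff",np.abs(a[305:385,175:235].astype(int)-c[305:385,175:235]).mean())
s0=cv2.imread("pics/side0.png")
print("pin diff",np.abs(a[225:280,325:375].astype(int)-s0[225:280,325:375]).mean())
for n in ("mic0","clip0","speaker","pin"): print(n,[(np.round(r["position"]).tolist(),round(r["score"],2)) for r in ctrl.recognise(n,"side")])
E
```

```text
-0.0361  66  67  69  68  68  68  70  71  81 126 112 115 117 100  91 110 110 113 115 139 108  70  66  66  68  67  66  69  69  68  67  71
-0.0371  63  69  68  70  68  68  62  67 117 132 110 124 119 112 102 120 119 112 114 131 130 104  64  66  69  67  68  70  70  71  70  69
-0.0381  63  68  70  65  68  67  68  80 126 127 113 116  91  59  61  61  68  71 104 127 127 115  64  67  68  66  73  68  69  68  70  70
-0.0391  65  66  70  69  69  68  69  95 138 125  76  60  69  80  85  78  72  64  68  96 120 141  70  65  67  70  67  70  68  71  69  69
-0.0401  65  66  70  72  69  70  68 104 137  96  67  84  91  88  89  92  89  89  85  56  89 143  97  67  63  65  68  69  68  69  71  69
-0.0411  64  66  67  72  70  66  70 104  96  72  85  89  88  89  90  90  91  88  88  83  68 101 112  93  89  64  67  67  68  71  69  70
-0.0421  62  65  69  71  69  69  72 115  70  83  90  87  87  87  87  88  90  89  88  88  87  96 132  96  91  72  71  69  69  68  69  68
-0.0431  63  64  70  67  72  69  72 117  79  85  89  87  89  90  89  87  85  89  88  89  90  81 107  99  98  98  88  66  68  68  68  69
-0.0441  63 
[... 2682 characters left out ...]
0 146 157 175 188 192 197
x from 0.6481999999999999 step 0.001
pin [([330.0, 218.9], 0.64, array([ 0.6624, -0.0448]))]
[153.7551 301.2041] 49 [0.4536 0.3888] (0.4525, 0.3869, 0.042)
[205.     295.4483] 58 [0.4686 0.2656] (0.4687, 0.2645, 0.042)
[162.5 271. ] 26 [0.5272 0.3717] (0.5275, 0.37, 0.042)
[191.4348 267.2609] 23 [0.537  0.3016] (0.5366, 0.3007, 0.042)
side spk diff 17.7225
pin diff 8.016121212121211
mic0 [([281.0, 253.0], 0.93), ([337.0, 225.0], 0.9), ([244.0, 172.0], 0.7), ([253.0, 192.0], 0.51), ([402.0, 247.0], 0.22)]
clip0 [([272.0, 173.0], 0.62), ([399.0, 300.0], 0.55), ([208.0, 351.0], 0.38)]
speaker [([210.0, 351.0], 0.82)]
pin [([352.0, 249.0], 0.57), ([354.0, 207.0], 0.28)]
```

Call:
{"api": "apply_moves", "payload": {"series": [[[0.04,0,0,-0.03,0],[0.04,0,0,-0.03,0],[0.04,-0.04,-0.04,-0.03,0],[0.04,-0.04,-0.04,0,0],[0.04,-0.04,-0.04,0,0],[0.04,-0.04,-0.04,0,0],[0.04,-0.04,-0.04,0,0],[0.04,-0.04,-0.04,0,0],[0.04,0,0,0,0],[0.04,0,0,0,0]]]}}

```text
clock: 70.65
tcp_pos: [0.4241, -0.2991, 0.2205]
tool_rot: [0.707, 0.707, 0.0, 0.0]
wrist_force: [0.2, -0.3, 0.8]
grip_width: 0.0401
gripper_force: 0.0
```

```bash
python3 g.py; python3 -c "
from h import *
import numpy as np
ctrl.grab_frame('side')
print(ctrl.recognise('speaker','side')[:1])
ctrl.grab_frame('top');print([(r['position'],at('top',r['position'],.09)) for r in ctrl.recognise('speaker','top')])"
```

```text
70.65 [ 0.4241 -0.2991  0.2205] psi 89.94238623955486
[[218.4426 118.2837]
 [355.9077 118.2179]
 [353.6419 250.0317]
 [227.2333 250.0547]]
131 135 128 121 127 129 123 121 136 172 129 124 130 130 125 189 128 122 131 126 121 117 178 177 177
129 133 127 123 125 127 121 119 135 126 128 125 129 132 125 188 130 128 128 125 122 117 183 180 177
127 134 128 122 127 129 122 117 137 127 128 125 130 133 123 174 130 123 129 125 121 118 182 181 177
126 134 126 118 124 127 121 121 138 131 129 130  60  56  63  62  92 125 130 125 122 117 181 180 176
126 133 127 120 126 132 123 123 138  85 119 124 100  98  95  89  62  60 121 126 119 114 183 180 177
125 133 124 121 123 129 123 108 101 102 145 150 103 104 102 103  96  93  59 114 119 114 184 181 178
124 132 122 120 123 129 105 101 102 104 131 150 104 103 103 100 104 104  93  57 121 113 184 182 178
177 185 177 179 176 158  98 102 102 104 139 150 102 101 102 103 101 103 103 113 122 114 183 182 177
176 184 176 181 178 160 102 103 100 101 103 100 101 100  99 101 102 102 100  99  84 166 184 183 175
177 184 176 180 175 124  99 102 103 101  99 102 101 103  39  
[... 1210 characters left out ...]
59.913494 midline -38.71586182567448
disc [   92    63   241   246 45049] 0.39797564315795897 -0.2707682571411133 0.0315330753326416 centroid 0.398461208905858 -0.27154416302248663 0.029936956741097604
want -15.559880222090097
====
143 96 97 | 151 91 94 | 159 86 88 | 167 81 86 | 175 79 83 | 183 75 80 | 191 72 78 | 199 69 80 | 207 67 80 | 215 65 83 | 223 64 226 | 231 63 228 | 239 64 230 | 247 65 232 | 255 67 234 | 263 69 236 | 271 73 238 | 279 77 240 | 287 82 242 | 295 90 245 | 303 98 244 | 311 109 248 | 319 127 240 | 327 156 210 | 
up -25.683704747531227 42
lo -14.5677732925408 50
[{'position': [207.8, 349.7], 'score': 0.84}]
[([429.3, 327.2], array([ 0.39567776, -0.26639482,  0.09      ]))]
```

```bash
python3 -c "
from cell import ctrl
print(ctrl.hand_in())"
```

```text
the job is handed in; nothing more can be done
None
```

I handed the job in at about 71 s: all four microphones are in pockets of their own size, the speaker's window is within about 1° of the hub's eye, and the pin was pushed fully home in the hub and is fully home in its stand again.

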